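Put the flask away in the empty storage case

ROBOT

A 6-joint arm with a two-finger parallel gripper is mounted at the origin on a cart in front of the work surface, level with it; the furniture and walls round the work are solid. World frame = base frame: x ahead of the robot, y to its left, z up, the work surface at z = 0. Lengths are in m, angles in rad, forces in N, time in s.
With the tool pointing down it reaches from about 0.25 to 0.8 m from the base axis. Payload 8.5 kg.
Tool frame: the origin (TCP) lies on the mounting face of the last link; the fingertips stand 173 mm ahead of it and the grasp point (between the pads) lies 155 mm ahead of it; z points along the fingers, y is the line along which they close (so a half turn about z gives the same grasp; the last joint's range is limited). The gripper opens to 85 mm and grips with 20 to 120 N. Pads are 22 mm wide; open, the fingers measure 114 mm over their backs; the gripper's body (76 mm by 85 mm) begins 54 mm behind the grasp point. The pads swing forward as they close: fully open they stand 13 mm farther back than shut.
Start: joints at [-1.343, 0.238, -0.013, 1.319, 0, 1.571], TCP at [0.119, -0.511, 0.405] pointing down, gripper open.
Joint ranges: [-2.66, 2.66], [-1.03, 1.9], [-1.14, 1.46], [-1.82, 2.27], [-1.45, 1.34], [-3.14, 3.14]. Speed limits (rad/s): [2.22, 2.22, 2.79, 3.14, 3.14, 3.14].

INTERFACE

Orientations are given as a rotation vector (axis times angle).
In Python, from cell import r gives the robot as it stands.
- The arm moves only by the tool apply_moves, never from a script. Its argument "increments" is a list of rows, each a list of 5 numbers: the finger opening in m, from 0 to 0.0854, then the shift along the tool's x, y, z in m, then the turn about the tool's z in degrees. A call has 1 to 12 rows; each row shifts and turns the commanded pose from where the row before left it, along the tool's axes as they then stand; what a row does not reach is not made up. A row lasts 1/8 s, in which the tool goes at most 62.5 mm and 10.7 degrees, less where a joint would pass 70% of its speed; a pose out of reach is approached as far as the arm can. A call with a gripper value outside its range is refused whole. The fingers move at their own pace and stop on an object; "grip_force" is the grip in N (left out, the last holds). Time passes only in rows, so rows that do not move let the fingers close. It gives the time, the measured TCP pose, the force, the opening and the grip force at its end, in the units of the state.
- r.get_obs(): the state, without advancing time (a new reading comes with each control period).
- r.read_camera(name): name is "scene" or "top"; returns a dict with "color" (400x640x3 uint8, red, green, blue), "depth" (400x640 float32, m along the optical axis (not along the pixel's ray), 0 where there is no reading), "fx", "fy", "cx", "cy" (pixels), "world_from_camera" (4x4, takes a point from camera to world coordinates). Camera axes: x right, y up, looking along -z (the intrinsics and any distortion apply to the point x, -y, -z); pixel columns grow to the right and rows downward; lengths in m; the calibration is good to about 2 mm. A picture is of the moment at which its call begins.
- r.finish_job(): hands the job in; it is judged then, once.
The state is a dict: "t": time; "joint_pos": joint angles; "dq": joint speeds; "tau": joint torques, N m; "eef_pos": TCP position; "orientation": TCP orientation; "ft_force": force on the tool from outside, world axes, zero at the start; "wrist_torque": the same for the moment, N m; "opening": finger opening in m; "grasp_force": force on a finger pad.
Only numpy, scipy, OpenCV 4.12 (cv2) and the standard library are available. Lean on these libraries where they do the work, as an engineer would, in place of code of your own. Each camera call takes 0.05 s, during which the arm holds its last target. There are 200 camera calls.

TASK

Lift the lids of the storage cases by their tabs to find the one that has no flask in it, and set the loose flask down upright in that case without dropping or tipping it. Leave all three lids shut, and do not shift the wash bottle, tape or petri dish.

Things in the scene. Friction and masses are not known exactly. Their poses are not given: they have to be found in the camera images.
- flask: the loose conical glass flask: base 64 mm across, 104 mm tall, 75 g (may vary by a third); to the fingers it is an even solid cone, 64 mm across near the base, about 40 mm at 85 mm height, 36 mm at the mouth (the clear neck looks slimmer). It starts upright on the worktop, to the robot's right. Origin: centre of its underside; z up its axis.
- case_a: one of three identical opaque grey cases fixed to the worktop: 108 x 108 mm outside, rim 118 mm high, walls and floor 5 mm (inside 98 x 98 x 113 mm). Origin: centre of the underside, z up. Hinge along the case's y at x = +54 mm, z = 118 mm; the front, with the lid's tab, is its -x side, facing roughly to the robot. Two of the three cases already hold a flask like the loose one, the third does not
- case_b: like case_a. A flask in a case stands at its middle on the floor, mouth 109 mm above the worktop; a second one cannot go in beside it. The case without a flask has only a 3 mm felt disc on its floor. Which case that is differs from run to run and cannot be told with the lids shut: look in or feel inside
- case_c: like case_a
- tab_a (a point): grip point of the tab of case_a's lid. The black tab (32 mm wide along the case's y, 10 mm thick, 44 mm long) sticks out of the lid's front edge in the lid's plane. Point: 80 mm in front of the case's centre, 123 mm above the worktop when shut; 134 mm from the hinge line and 5 mm above it. The tab's sides can be pinched from above; it turns between the fingers as the lid swings
- tab_b (a point): the same point on case_b's lid
- tab_c (a point): the same point on case_c's lid
- lid_a (a joint): angle of case_a's lid: 0 shut, grows as the front edge rises, stops at 1.2 rad, so that an open lid still leans over the case and a gripper pointing straight down meets it: go in slanting from the front. Lid 112 x 112 x 8 mm, 0.12 kg; its stiff hinge holds it at any angle; 2 N at the tab moves it
- lid_b (a joint): angle of case_b's lid, as lid_a
- lid_c (a joint): angle of case_c's lid, as lid_a
- wash_bottle: bystander: plastic wash bottle with bent spout, about 62 x 77 mm, 197 mm tall, loose, standing behind the loose flask. Origin: centre of its underside.
- tape_roll: bystander: roll of tape lying flat, 68 mm across, 18 mm high, loose, in front of the cases. Origin: centre of its underside.
- petri_dish: bystander: petri dish, 59 mm across, 15 mm high, loose, in front of the cases. Origin: centre of its underside.
There are look-alikes about, which are no part of the job. Leave any turquoise or yellow look-alike of the flask alone.

How it is judged:
On the way, in this order (a step that is already met when the one before it is completed fails the run):
1. a lid has been lifted (value of joint any of lid_a, lid_b, lid_c above 0.6 rad), for 0.1 s.
2. the flask stands upright on the floor of a case (((x of flask in the frame of case_a between -0.045 and 0.045 m and y of flask in the frame of case_a between -0.045 and 0.045 m and height (world z) of flask below 0.02 m and angle between flask's own z axis and vertical below 0.15 rad) or (x of flask in the frame of case_b between -0.045 and 0.045 m and y of flask in the frame of case_b between -0.045 and 0.045 m and height (world z) of flask below 0.02 m and angle between flask's own z axis and vertical below 0.15 rad) or (x of flask in the frame of case_c between -0.045 and 0.045 m and y of flask in the frame of case_c between -0.045 and 0.045 m and height (world z) of flask below 0.02 m and angle between flask's own z axis and vertical below 0.15 rad))), for 0.2 s.
At the end, for the whole second after the job is handed in: the flask stands upright (within 0.15 rad) and still on the floor of one of the cases (its underside lower than 20 mm above the worktop, inside the walls), and all three lids are shut (each under 0.05 rad) (((x of flask in the frame of case_a between -0.045 and 0.045 m and y of flask in the frame of case_a between -0.045 and 0.045 m and height (world z) of flask below 0.02 m and angle between flask's own z axis and vertical below 0.15 rad) or (x of flask in the frame of case_b between -0.045 and 0.045 m and y of flask in the frame of case_b between -0.045 and 0.045 m and height (world z) of flask below 0.02 m and angle between flask's own z axis and vertical below 0.15 rad) or (x of flask in the frame of case_c between -0.045 and 0.045 m and y of flask in the frame of case_c between -0.045 and 0.045 m and height (world z) of flask below 0.02 m and angle between flask's own z axis and vertical below 0.15 rad)) and value of joint each of lid_a, lid_b, lid_c below 0.05 rad and linear speed of flask below 0.02 m/s); the robot touches nothing.
It fails at once if the flask is tipped more than 0.7 rad (angle between flask's own z axis and vertical above 0.7 rad).
It fails at once if the flask is dropped into a case (faster than 0.8 m/s between its walls) ((horizontal distance between flask and case_a below 0.05 m or horizontal distance between flask and case_b below 0.05 m or horizontal distance between flask and case_c below 0.05 m) and height (world z) of flask below 0.11 m and linear speed of flask above 0.8 m/s).
It fails at once if the wash bottle, tape roll or petri dish is shifted more than 30 mm or the bottle knocked over (distance of any of wash_bottle, tape_roll, petri_dish from where it was at the start of the episode above 0.03 m or angle between wash_bottle's own z axis and vertical above 0.5 rad).
It also fails if it takes over 72 s, if anything falls off the work surface, if the arm or the gripper's body presses on something with over 40 N, if the wrist force passes 120 N, or if a joint passes its speed limit or range.

## Working session

There is one attempt and no reset: what is moved stays moved. The work goes in short steps, Python scripts to look and compute and a tool call to move; the robot and the scene stay as the last step left them, time stands still between calls to the robot, and variables do not carry over. Pictures are saved under pics/ and viewed, at most 10 in all, crops included, and the job is handed in when it is done.

Besides the shell and the picture viewer there is one more tool, called after "Emit:" by a JSON object that holds its "name" and its "arguments". apply_moves: Moves the arm, as the interface text tells. Its arguments: {"type":"object","properties":{"increments":{"type":"array"},"grip_force":{"type":"number"}},"required":["increments"]}

```bash
ls; mkdir -p pics
python3 - <<'E'
from cell import r
import cv2,numpy as np
o=r.get_obs();print({k:np.round(v,3).tolist() for k,v in o.items()})
for n in("scene","top"):
    c=r.read_camera(n);np.savez(f"pics/{n}0.npz",**{k:v for k,v in c.items()})
    cv2.imwrite(f"pics/{n}0.png",c["color"][...,::-1]);print(n,c["fx"],c["fy"],c["cx"],c["cy"],np.round(c["world_from_camera"],3).tolist(),c.keys())
E
```

```text
pics
{'t': 0.0, 'joint_pos': [-1.343, 0.239, -0.014, 1.319, -0.0, 1.571], 'dq': [-0.001, 0.0, 0.0, -0.0, -0.0, 0.0], 'tau': [-0.002, -53.878, 34.644, 0.018, -0.0, 0.0], 'eef_pos': [0.119, -0.511, 0.404], 'orientation': [-3.12, -0.357, 0.0], 'ft_force': [-0.343, 0.188, 0.619], 'wrist_torque': [-0.021, -0.007, 0.002], 'grasp_force': 0.0, 'opening': 0.085}
scene 393.7870379275219 393.7870379275219 318.4932184251282 196.27638574936825 [[-0.8, 0.348, -0.488, -0.132], [-0.599, -0.437, 0.67, 0.861], [0.02, 0.829, 0.559, 0.848], [0.0, 0.0, 0.0, 1.0]] dict_keys(['color', 'depth', 'fx', 'fy', 'cx', 'cy', 'world_from_camera'])
top 464.41764898770253 464.41764898770253 322.27778749469127 194.67551957061286 [[0.021, 0.998, -0.063, 0.469], [-1.0, 0.021, -0.003, -0.056], [-0.001, 0.063, 0.998, 1.304], [0.0, 0.0, 0.0, 1.0]] dict_keys(['color', 'depth', 'fx', 'fy', 'cx', 'cy', 'world_from_camera'])
```

View pics/scene0.png

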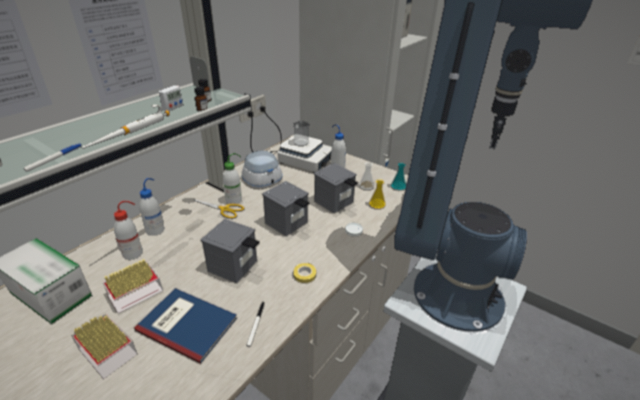

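View pics/top0.png

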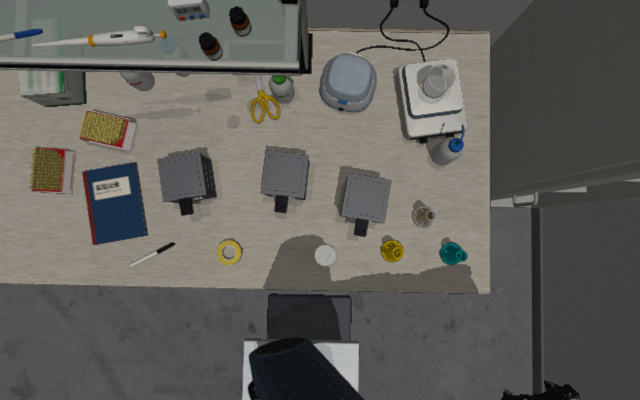

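The clear grey flask at top (424,215) is the candidate. The yellow one at (392,251) and the turquoise one at (453,253) are look-alikes, and the beaker at (436,82) is on the scale. The lids are at (186,177), (285,174) and (366,198), with black tabs below each one. Next I'll measure and confirm the flask in an enlarged crop.

```bash
cat > h.py <<'E'
import numpy as np,cv2
def ray(c,uv,z):
    uv=np.atleast_2d(uv).astype(float);M=c["world_from_camera"]
    d=np.c_[(uv[:,0]-c["cx"])/c["fx"],-(uv[:,1]-c["cy"])/c["fy"],-np.ones(len(uv))]@M[:3,:3].T
    o=M[:3,3];return o+d*((z-o[2])/d[:,2])[:,None]
def cloud(c):
    v,u=np.indices(c["depth"].shape);d=c["depth"]
    p=np.stack([(u-c["cx"])/c["fx"]*d,-(v-c["cy"])/c["fy"]*d,-d],-1)
    M=c["world_from_camera"];return p@M[:3,:3].T+M[:3,3]
E
python3 - <<'E'
from h import *
c=np.load("pics/top0.npz");P=cloud(c);col=c["color"].astype(int)
m=((P[...,2]>.112)&(P[...,2]<.14)&(P[...,0]<.75)).astype(np.uint8)
n,l,s,ce=cv2.connectedComponentsWithStats(m)
for i in range(1,n):
    if s[i,4]<300: continue
    mm=l==i
    dark=mm&(col.sum(-1)<110); body=mm&~dark
    body=cv2.morphologyEx(body.astype(np.uint8),cv2.MORPH_OPEN,np.ones((5,5)))
    pts=np.argwhere(body)[:,::-1]; q=ray(c,pts,.127)[:,:2]
    R=cv2.minAreaRect(q.astype(np.float32)*1000)
    t=ray(c,np.argwhere(dark)[:,::-1],.128)[:,:2].mean(0) if dark.sum() else None
    print(s[i],"lid",np.round(R[0],1),np.round(R[1],1),round(R[2],1),"tabcentre",t,dark.sum(),np.median(P[mm][:,2]))
# objects low: clusters by depth
for nm,(u0,v0,u1,v1) in dict(flask=(405,195,445,235),yel=(375,235,410,270),bottle=(425,130,475,170),petri=(305,240,345,275),tape=(210,235,250,270)).items():
    p=P[v0:v1,u0:u1].reshape(-1,3);k=(p[:,2]>.008)&(p[:,2]<.3);k=p[k];print(nm,len(k),k.min(0).round(3),k.max(0).round(3),np.median(k,0).round(3))
im=c["color"][180:280,360:480,::-1];cv2.imwrite("pics/crop.png",cv2.resize(im,None,fx=6,fy=6,interpolation=2))
E
```

```text
[516 119  18  74 355] lid [ 647.3 -552.7] [167.  12.] 0.6 tabcentre None 0 0.12677720985726948
[ 261  150   48   63 2134] lid [596.4  44.6] [111.8 114.4] 85.0 tabcentre [0.51914334 0.05225582] 173 0.12773843829662757
[ 157  152   51   64 2166] lid [584.2 306.7] [113.9 112.1] 10.7 tabcentre [0.51510657 0.28949963] 208 0.12730600699685424
[ 341  173   51   64 2158] lid [ 540.3 -163.2] [111.6 114.9] 81.2 tabcentre [ 0.46414498 -0.15070414] 176 0.128328419782346
flask 433 [ 0.458 -0.36   0.008] [ 0.551 -0.283  0.11 ] [ 0.499 -0.326  0.041]
yel 405 [ 0.356 -0.294  0.008] [ 0.438 -0.205  0.111] [ 0.404 -0.241  0.039]
bottle 949 [ 0.63  -0.451  0.008] [ 0.733 -0.326  0.2  ] [ 0.675 -0.371  0.102]
petri 367 [ 0.332 -0.116  0.008] [ 0.413 -0.014  0.025] [ 0.385 -0.063  0.016]
tape 371 [0.354 0.154 0.008] [0.427 0.235 0.027] [0.387 0.201 0.019]
```

View pics/crop.png

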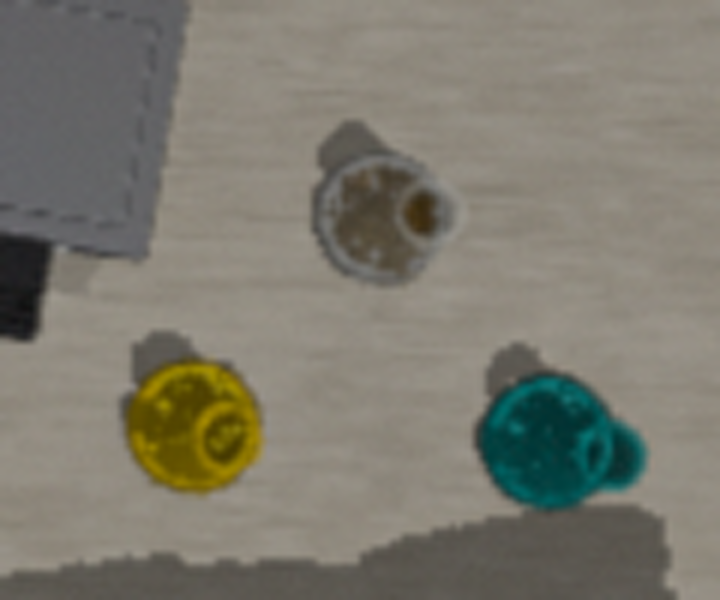

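The crop confirms it: the clear flask with brownish contents (base at crop (380,217), mouth at (432,213)) is the only uncoloured one, and the yellow and turquoise ones stay put. The moves only turn about tool z, so I'll use the wrist limit to get a slant. First I'll move to free space ahead of the robot.

Emit:
{"name": "apply_moves", "arguments": {"increments": [[0.085, 0.0416, -0.0416, -0.017, 0], [0.085, 0.0416, -0.0416, -0.017, 0], [0.085, 0.0416, -0.0416, -0.017, 0], [0.085, 0.0416, -0.0416, -0.017, 0], [0.085, 0.0416, -0.0416, -0.017, 0], [0.085, 0.0416, -0.0416, -0.017, 0], [0.085, 0.0416, -0.0416, -0.017, 0], [0.085, 0.0416, -0.0416, -0.017, 0], [0.085, 0.0416, -0.0416, -0.017, 0], [0.085, 0, 0, 0, 7], [0.085, 0, 0, 0, 7], [0.085, 0, 0, 0, 8]]}}

```text
t: 1.6
eef_pos: [0.3988, -0.0624, 0.5574]
orientation: [-3.131, 0.244, 0.001]
ft_force: [0.2, 0.1, -0.0]
opening: 0.0853
grasp_force: 0.0
```

```bash
cat >> h.py <<'E'
from scipy.spatial.transform import Rotation as Ro
def st(r):
    o=r.get_obs();R=Ro.from_rotvec(o["orientation"]).as_matrix()
    print("t",round(float(o["t"]),2),"q",np.round(o["joint_pos"],3),"\np",np.round(o["eef_pos"],4),"x",np.round(R[:,0],3),"y",np.round(R[:,1],3),"z",np.round(R[:,2],3),"\ngp",np.round(np.array(o["eef_pos"])+.155*R[:,2],4),"f",np.round(o["ft_force"],1),"op",round(float(o["opening"]),4),"g",round(float(o["grasp_force"]),1))
    return np.array(o["eef_pos"]),R
E
python3 - <<'E'
from h import *
from cell import r
st(r)
c=np.load("pics/top0.npz");print(ray(c,[[423.3,216.2]],.003),ray(c,[[432,215.5],[431.5,215.5]],.104))
E
```

```text
t 1.6 q [-1.550e-01  2.100e-02  1.150e-01  1.666e+00  1.000e-03  3.142e+00] 
p [ 0.3988 -0.0624  0.5574] x [ 0.988 -0.155 -0.001] y [-0.155 -0.988 -0.001] z [-0.001  0.001 -1.   ] 
gp [ 0.3986 -0.0623  0.4024] f [ 0.2  0.1 -0. ] op 0.0853 g 0.0
[[ 0.4974472 -0.3360385  0.003    ]] [[ 0.4975303  -0.33668617  0.104     ]
 [ 0.49750341 -0.33539658  0.104     ]]
```

Emit:
{"name": "apply_moves", "arguments": {"increments": [[0.085, 0, 0, -0.01, -10.6], [0.085, 0, 0, -0.01, -10.6], [0.085, 0, 0, -0.01, -10.6], [0.085, 0, 0, -0.01, -10.6], [0.085, 0, 0, -0.01, -10.6], [0.085, 0, 0, -0.01, -10.6], [0.085, 0, 0, -0.01, -10.6], [0.085, 0, 0, -0.01, -10.6], [0.085, 0, 0, -0.01, -10.6], [0.085, 0, 0, -0.01, -10.6], [0.085, 0, 0, -0.01, -10.6], [0.085, 0, 0, -0.01, -10.6]]}}

```text
t: 3.1
eef_pos: [0.3987, -0.0629, 0.6778]
orientation: [-1.603, -2.701, -0.001]
ft_force: [-0.1, 0.1, -0.4]
opening: 0.0848
grasp_force: 0.0
```

Emit:
{"name": "apply_moves", "arguments": {"increments": [[0.085, 0, 0, -0.03, -10.6], [0.085, 0, 0, -0.03, -10.6], [0.085, 0, 0, -0.03, -10.6], [0.085, 0, 0, -0.03, -10.6], [0.085, 0, 0, -0.03, -10.4], [0.085, 0, 0, -0.03, 0], [0.085, 0, 0, -0.03, 0]]}}

```text
t: 3.98
eef_pos: [0.3638, -0.0575, 0.7882]
orientation: [0.243, 3.043, -0.01]
ft_force: [0.1, 0.2, -0.3]
opening: 0.085
grasp_force: 0.0
```

```bash
python3 -c "
from h import *
from cell import r
st(r)"
```

```text
t 3.98 q [-1.570e-01  1.430e-01  9.270e-01  2.267e+00  1.000e-03  3.000e-03] 
p [ 0.3638 -0.0575  0.7882] x [-0.983  0.158 -0.089] y [0.159 0.987 0.001] z [ 0.088 -0.013 -0.996] 
gp [ 0.3774 -0.0595  0.6338] f [ 0.1  0.2 -0.3] op 0.085 g 0.0
```

q4 is at its limit and the tool is slanting forward, as hoped. I'll keep pushing upward.

Emit:
{"name": "apply_moves", "arguments": {"increments": [[0.085, 0, 0, -0.04, 0], [0.085, 0, 0, -0.04, 0], [0.085, 0, 0, -0.04, 0], [0.085, 0, 0, -0.04, 0], [0.085, 0, 0, -0.04, 0], [0.085, 0, 0, -0.04, 0]]}}

```text
t: 4.72
eef_pos: [0.2889, -0.0457, 0.8397]
orientation: [0.225, 2.883, -0.028]
ft_force: [-0.0, -0.0, -0.2]
opening: 0.0851
grasp_force: 0.0
```

```bash
python3 -c "
from h import *
from cell import r
st(r)"
```

```text
t 4.72 q [-1.570e-01  2.400e-02  9.700e-01  2.267e+00  1.000e-03 -1.000e-03] 
p [ 0.2889 -0.0457  0.8397] x [-0.957  0.15  -0.248] y [0.155 0.988 0.   ] z [ 0.245 -0.038 -0.969] 
gp [ 0.3269 -0.0516  0.6895] f [-0.  -0.  -0.2] op 0.0851 g 0.0
```

Emit:
{"name": "apply_moves", "arguments": {"increments": [[0.085, 0, 0, -0.04, 0], [0.085, 0, 0, -0.04, 0], [0.085, 0, 0, -0.04, 0], [0.085, 0, 0, -0.04, 0]]}}

```text
t: 5.22
eef_pos: [0.2316, -0.0366, 0.868]
orientation: [0.217, 2.777, -0.039]
ft_force: [0.4, 0.3, 0.3]
opening: 0.0848
grasp_force: 0.0
```

```bash
cat >> h.py <<'E'
CASES={"R":((.540,-.163),-8.8),"M":((.596,.0446),-5.),"L":((.584,.307),10.7)}
def tab(k,th,up=0.,fr=0.):
    (cx,cy),yaw=CASES[k];yaw=np.deg2rad(yaw)
    x=.054-.134*np.cos(th)-.005*np.sin(th); z=.118+.134*np.sin(th)+.005*np.cos(th)
    x-=fr; return np.array([cx+x*np.cos(yaw),cy+x*np.sin(yaw),z+up])
def path(r,pts):
    "tool-axis increments to bring the grasp point through pts"
    p,R=st(r);g=p+.155*R[:,2]
    for q in pts:
        d=R.T@(q-g);print(np.round(q,3),"inc mm",np.round(d*1000,1),"len",round(np.linalg.norm(d)*1000));g=np.array(q)
E
python3 -c "
from h import *
from cell import r
t=tab('R',0)
path(r,[[t[0]-.04,t[1],.35],t+[-.028,.004,.08],t+[0,0,.006]])"
```

```text
t 5.22 q [-1.570e-01 -6.100e-02  9.920e-01  2.267e+00  1.000e-03 -1.000e-03] 
p [ 0.2316 -0.0366  0.868 ] x [-0.926  0.145 -0.349] y [0.155 0.988 0.   ] z [ 0.345 -0.054 -0.937] 
gp [ 0.2851 -0.045   0.7228] f [0.4 0.3 0.3] op 0.0848 g 0.0
[ 0.421 -0.151  0.35 ] inc mm [-10.8 -83.5 401.9] len 411
[ 0.433 -0.147  0.203] inc mm [ 40.8   5.8 141.7] len 148
[ 0.461 -0.151  0.129] inc mm [-0.6  0.4 79.2] len 79
```

Emit:
{"name": "apply_moves", "arguments": {"increments": [[0.085, -0.0015, -0.012, 0.057, 0], [0.085, -0.0015, -0.012, 0.057, 0], [0.085, -0.0015, -0.012, 0.057, 0], [0.085, -0.0015, -0.012, 0.057, 0], [0.085, -0.0015, -0.012, 0.057, 0], [0.085, -0.0015, -0.012, 0.057, 0], [0.085, -0.0015, -0.012, 0.057, 0], [0.06, 0.021, 0.003, 0.047, 0], [0.06, 0.02, 0.003, 0.047, 0]]}}

```text
t: 6.35
eef_pos: [0.3579, -0.1324, 0.4067]
orientation: [0.217, 2.779, -0.039]
ft_force: [0.4, -0.8, -0.8]
opening: 0.06
grasp_force: 0.0
```

```bash
python3 -c "
from h import *
from cell import r
t=tab('R',0)
path(r,[t+[-.028,.004,.08],t+[0,0,.006]])"
```

```text
t 6.35 q [-0.382 -0.168 -0.478  0.914  0.078 -0.212] 
p [ 0.3579 -0.1324  0.4067] x [-0.926  0.146 -0.348] y [0.155 0.988 0.   ] z [ 0.344 -0.054 -0.938] 
gp [ 0.4112 -0.1408  0.2614] f [ 0.4 -0.8 -0.8] op 0.06 g 0.0
[ 0.433 -0.147  0.203] inc mm [-0.7 -2.5 62.6] len 63
[ 0.461 -0.151  0.129] inc mm [-0.8  0.4 79.2] len 79
```

The slant holds. Next I descend on the right case's tab, stopping a little short.

Emit:
{"name": "apply_moves", "arguments": {"increments": [[0.06, 0, 0, 0.02, 0], [0.06, 0, 0, 0.02, 0], [0.06, 0, 0, 0, 0]]}}

```text
t: 6.72
eef_pos: [0.3717, -0.1345, 0.3699]
orientation: [0.217, 2.781, -0.038]
ft_force: [-1.0, 0.9, -0.4]
opening: 0.0604
grasp_force: 0.0
```

```bash
python3 -c "
from h import *
from cell import r
t=tab('R',0)
path(r,[t+[0,0,.006]])"
```

```text
t 6.72 q [-0.372 -0.121 -0.538  0.809  0.075 -0.204] 
p [ 0.3717 -0.1345  0.3699] x [-0.927  0.145 -0.346] y [0.155 0.988 0.001] z [ 0.342 -0.053 -0.938] 
gp [ 0.4246 -0.1427  0.2245] f [-1.   0.9 -0.4] op 0.0604 g 0.0
[ 0.461 -0.151  0.129] inc mm [ -1.8  -2.4 102.4] len 102
```

Emit:
{"name": "apply_moves", "arguments": {"increments": [[0.06, -0.001, -0.001, 0.035, 0], [0.06, -0.001, -0.001, 0.035, 0], [0.06, 0, 0, 0.032, 0], [0.02, 0, 0, 0, 0], [0.02, 0, 0, 0, 0], [0.02, 0, 0, 0, 0]], "grip_force": 40}}

```text
t: 7.48
eef_pos: [0.4082, -0.1411, 0.2772]
orientation: [0.214, 2.779, -0.032]
ft_force: [0.6, 11.7, -2.6]
opening: 0.0311
grasp_force: 41.0
```

```bash
python3 -c "
from h import *
from cell import r
path(r,[tab('R',a,.006) for a in np.arange(0.1,1.26,.1)])"
```

```text
t 7.47 q [-0.356  0.033 -0.662  0.528  0.074 -0.189] 
p [ 0.4082 -0.1411  0.2772] x [-0.926  0.144 -0.348] y [0.152 0.988 0.004] z [ 0.344 -0.049 -0.938] 
gp [ 0.4616 -0.1487  0.1318] f [ 0.6 11.7 -2.6] op 0.0311 g 41.0
[ 0.461 -0.151  0.142] inc mm [-3.5 -2.1 -9.9] len 11
[ 0.463 -0.151  0.156] inc mm [ -6.    0.1 -11.8] len 13
[ 0.465 -0.151  0.168] inc mm [ -7.1   0.1 -11.1] len 13
[ 0.469 -0.152  0.181] inc mm [ -8.2   0.1 -10.2] len 13
[ 0.475 -0.153  0.193] inc mm [-9.2  0.  -9.2] len 13
[ 0.481 -0.154  0.204] inc mm [-10.    0.   -8.2] len 13
[ 0.489 -0.155  0.214] inc mm [-10.8   0.   -7. ] len 13
[ 0.498 -0.156  0.224] inc mm [-11.5   0.   -5.8] len 13
[ 0.507 -0.158  0.232] inc mm [-12.1   0.   -4.5] len 13
[ 0.518 -0.16   0.239] inc mm [-12.5   0.   -3.2] len 13
[ 0.529 -0.161  0.246] inc mm [-12.8   0.   -1.9] len 13
[ 0.541 -0.163  0.251] inc mm [-13.    0.   -0.5] len 13
```

Emit:
{"name": "apply_moves", "arguments": {"increments": [[0.02, -0.003, 0.002, -0.012, 0], [0.02, -0.006, 0, -0.012, 0], [0.02, -0.007, 0, -0.011, 0], [0.02, -0.008, 0, -0.01, 0], [0.02, -0.009, 0, -0.009, 0], [0.02, -0.01, 0, -0.008, 0], [0.02, -0.011, 0, -0.007, 0], [0.02, -0.0115, 0, -0.006, 0], [0.02, -0.012, 0, -0.0045, 0], [0.02, -0.0125, 0, -0.003, 0], [0.02, -0.013, 0, -0.002, 0]]}}

```text
t: 8.85
eef_pos: [0.4749, -0.1505, 0.3928]
orientation: [0.216, 2.778, -0.038]
ft_force: [-7.0, 4.2, 3.8]
opening: 0.0308
grasp_force: 40.3
```

```bash
python3 -c "
from h import *
from cell import r
path(r,[tab('R',a,.006) for a in [1.1,1.2]])
a=[]
for n in('scene','top'):
    c=r.read_camera(n);np.savez(f'pics/{n}1.npz',**c)
    u0,v0,u1,v1=(270,130,430,250) if n=='scene' else (300,120,460,240)
    a.append(cv2.resize(c['color'][v0:v1,u0:u1,::-1],None,fx=2.5,fy=2.5,interpolation=2))
cv2.imwrite('pics/look1.png',np.hstack(a))"
```

```text
t 8.85 q [-0.323  0.045 -0.322  0.853  0.059 -0.157] 
p [ 0.4749 -0.1505  0.3928] x [-0.926  0.145 -0.348] y [0.155 0.988 0.001] z [ 0.344 -0.053 -0.937] 
gp [ 0.5282 -0.1587  0.2475] f [-7.   4.2  3.8] op 0.0308 g 40.3
[ 0.529 -0.161  0.246] inc mm [-0.4 -2.4  2.1] len 3
[ 0.541 -0.163  0.251] inc mm [-13.    0.   -0.5] len 13
```

View pics/look1.png

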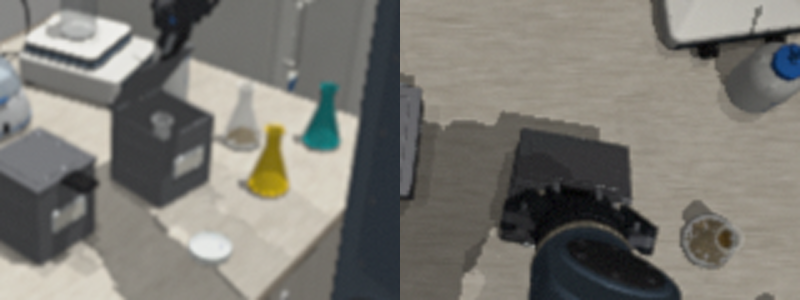

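The scene crop shows a glass neck at (162,122) in the right-hand case, so it's occupied. I'll close it along the same arc.

Emit:
{"name": "apply_moves", "arguments": {"increments": [[0.02, 0.013, 0, 0.002, 0], [0.02, 0.0125, 0, 0.003, 0], [0.02, 0.012, 0, 0.0045, 0], [0.02, 0.0115, 0, 0.006, 0], [0.02, 0.011, 0, 0.007, 0], [0.02, 0.01, 0, 0.008, 0], [0.02, 0.009, 0, 0.009, 0], [0.02, 0.008, 0, 0.01, 0], [0.02, 0.007, 0, 0.011, 0], [0.02, 0.006, 0, 0.012, 0], [0.02, 0.004, 0, 0.0135, 0], [0.02, 0, 0, 0.001, 0]]}}

```text
t: 10.45
eef_pos: [0.4068, -0.1398, 0.2743]
orientation: [0.217, 2.781, -0.038]
ft_force: [-30.1, 9.3, 39.4]
opening: 0.0308
grasp_force: 54.2
```

Emit:
{"name": "apply_moves", "arguments": {"increments": [[0.06, 0, 0, 0, 0], [0.06, 0, 0, 0, 0], [0.06, 0, 0, -0.03, 0], [0.06, 0, 0, -0.03, 0]]}}

```text
t: 10.95
eef_pos: [0.388, -0.1373, 0.3302]
orientation: [0.217, 2.78, -0.039]
ft_force: [1.2, -0.8, -0.1]
opening: 0.0599
grasp_force: 0.0
```

```bash
python3 -c "
from h import *
from cell import r
c=r.read_camera('scene');P=cloud(c)
(cx,cy),yaw=CASES['R'];k=(np.hypot(P[...,0]-cx,P[...,1]-cy)<.045)&(P[...,2]>.08);print('lid z',np.percentile(P[k][:,2],[5,50,95]))
t=tab('M',0)
path(r,[t+[-.028,.003,.08],t+[0,0,.006]])"
```

```text
lid z [0.12444595 0.12708219 0.12939993]
t 11.0 q [-0.363 -0.065 -0.592  0.692  0.072 -0.195] 
p [ 0.388  -0.1374  0.3335] x [-0.925  0.145 -0.351] y [ 0.155  0.988 -0.001] z [ 0.347 -0.055 -0.936] 
gp [ 0.4418 -0.146   0.1884] f [ 0.8 -0.1  3.4] op 0.0601 g 0.0
[0.488 0.055 0.203] inc mm [-19.1 205.3  -8.6] len 206
[0.516 0.052 0.129] inc mm [-0.3  1.5 79.2] len 79
```

The right lid is shut. On to the middle case.

Emit:
{"name": "apply_moves", "arguments": {"increments": [[0.06, -0.004, 0.042, -0.003, 0], [0.06, -0.004, 0.042, -0.002, 0], [0.06, -0.004, 0.042, -0.002, 0], [0.06, -0.004, 0.042, -0.001, 0], [0.06, -0.003, 0.038, 0, 0], [0.06, 0, 0, 0, -3.8], [0.06, 0, 0, 0.025, 0]]}}

```text
t: 11.88
eef_pos: [0.4445, 0.0635, 0.3214]
orientation: [0.121, 2.782, -0.054]
ft_force: [-0.7, -0.1, -0.4]
opening: 0.0603
grasp_force: 0.0
```

```bash
python3 -c "
from h import *
from cell import r
t=tab('M',0)
path(r,[t+[0,0,.006]])"
```

```text
t 11.88 q [ 0.175  0.017 -0.546  0.667 -0.113  0.243] 
p [0.4445 0.0635 0.3214] x [-0.933  0.077 -0.35 ] y [ 0.091  0.996 -0.023] z [ 0.347 -0.053 -0.936] 
gp [0.4983 0.0553 0.1763] f [-0.7 -0.1 -0.4] op 0.0603 g 0.0
[0.516 0.052 0.129] inc mm [-0.5 -1.  50.7] len 51
```

Emit:
{"name": "apply_moves", "arguments": {"increments": [[0.06, 0, -0.001, 0.025, 0], [0.06, 0, 0, 0.025, 0], [0.02, 0, 0, 0, 0], [0.02, 0, 0, 0, 0], [0.02, 0, 0, 0, 0]]}}

```text
t: 12.5
eef_pos: [0.4602, 0.0614, 0.274]
orientation: [0.119, 2.787, -0.042]
ft_force: [-3.5, 22.7, -2.2]
opening: 0.0312
grasp_force: 42.2
```

```bash
python3 -c "
from h import *
from cell import r
path(r,[tab('M',a,.006) for a in np.arange(0.1,1.26,.1)])"
```

```text
t 12.5 q [ 0.161  0.094 -0.602  0.535 -0.099  0.229] 
p [0.4602 0.0614 0.274 ] x [-0.935  0.077 -0.345] y [ 0.088  0.996 -0.015] z [ 0.343 -0.044 -0.938] 
gp [0.5133 0.0546 0.1285] f [-3.5 22.7 -2.2] op 0.0312 g 42.2
[0.516 0.052 0.142] inc mm [ -7.9  -3.  -11.8] len 14
[0.518 0.051 0.156] inc mm [ -6.   -0.2 -11.8] len 13
[0.521 0.051 0.168] inc mm [ -7.1  -0.2 -11.1] len 13
[0.525 0.051 0.181] inc mm [ -8.2  -0.2 -10.2] len 13
[0.53  0.05  0.193] inc mm [-9.1 -0.2 -9.3] len 13
[0.537 0.05  0.204] inc mm [-10.   -0.2  -8.2] len 13
[0.544 0.049 0.214] inc mm [-10.8  -0.2  -7.1] len 13
[0.553 0.048 0.224] inc mm [-11.5  -0.1  -5.9] len 13
[0.563 0.047 0.232] inc mm [-12.1  -0.1  -4.6] len 13
[0.573 0.047 0.239] inc mm [-12.5  -0.1  -3.3] len 13
[0.585 0.046 0.246] inc mm [-12.8  -0.1  -1.9] len 13
[0.597 0.045 0.251] inc mm [-13.   -0.1  -0.6] len 13
```

Emit:
{"name": "apply_moves", "arguments": {"increments": [[0.02, -0.003, 0.004, -0.012, 0], [0.02, -0.006, 0, -0.012, 0], [0.02, -0.007, 0, -0.011, 0], [0.02, -0.008, 0, -0.01, 0], [0.02, -0.009, 0, -0.009, 0], [0.02, -0.01, 0, -0.008, 0], [0.02, -0.011, 0, -0.007, 0], [0.02, -0.0115, 0, -0.006, 0], [0.02, -0.012, 0, -0.0045, 0], [0.02, -0.0125, 0, -0.003, 0], [0.02, -0.013, 0, -0.002, 0]]}}

```text
t: 13.88
eef_pos: [0.5271, 0.0584, 0.3898]
orientation: [0.126, 2.786, -0.059]
ft_force: [-8.3, -7.4, 5.6]
opening: 0.0309
grasp_force: 42.2
```

```bash
python3 -c "
from h import *
from cell import r
path(r,[tab('M',a,.006) for a in [1.1,1.2]])
c=r.read_camera('scene');np.savez('pics/scene2.npz',**c)
cv2.imwrite('pics/look2.png',cv2.resize(c['color'][130:270,210:400,::-1],None,fx=4,fy=4,interpolation=2))"
```

```text
t 13.88 q [ 0.136  0.106 -0.26   0.865 -0.102  0.209] 
p [0.5271 0.0584 0.3898] x [-0.935  0.08  -0.346] y [ 0.094  0.995 -0.025] z [ 0.342 -0.056 -0.938] 
gp [0.5801 0.0497 0.2444] f [-8.3 -7.4  5.6] op 0.0309 g 42.2
[0.585 0.046 0.246] inc mm [-5.1 -3.7  0.6] len 6
[0.597 0.045 0.251] inc mm [-13.   -0.   -0.5] len 13
```

View pics/look2.png

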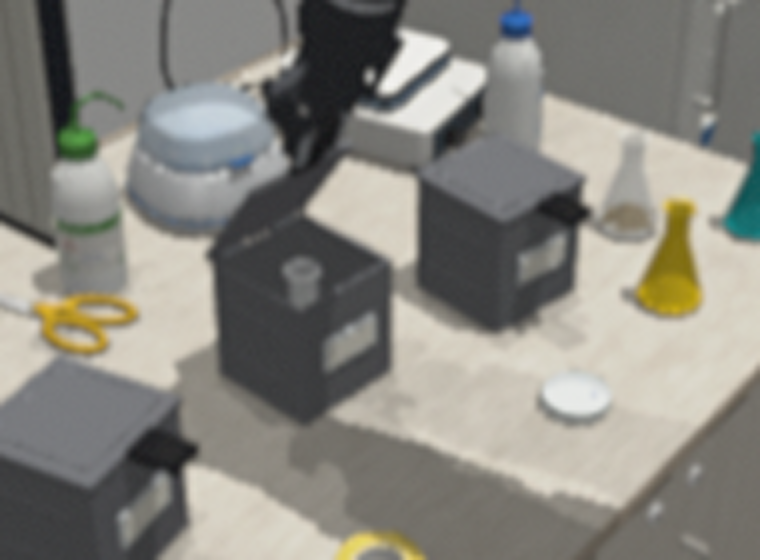

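The middle case also shows a flask neck at (302,280) in the crop, so the left one must be empty. I'll close the middle lid.

Emit:
{"name": "apply_moves", "arguments": {"increments": [[0.02, 0.013, 0, 0.002, 0], [0.02, 0.0125, 0, 0.003, 0], [0.02, 0.012, 0, 0.0045, 0], [0.02, 0.0115, 0, 0.006, 0], [0.02, 0.011, 0, 0.007, 0], [0.02, 0.01, 0, 0.008, 0], [0.02, 0.009, 0, 0.009, 0], [0.02, 0.008, 0, 0.01, 0], [0.02, 0.007, 0, 0.011, 0], [0.02, 0.006, 0, 0.012, 0], [0.02, 0.003, -0.002, 0.012, 0], [0.02, 0, 0, 0, 0]]}}

```text
t: 15.42
eef_pos: [0.4589, 0.0625, 0.2735]
orientation: [0.12, 2.789, -0.047]
ft_force: [-15.3, 13.8, 9.9]
opening: 0.0309
grasp_force: 47.4
```

Emit:
{"name": "apply_moves", "arguments": {"increments": [[0.06, 0, 0, 0, 0], [0.06, 0, 0, 0, 0], [0.06, 0, 0, -0.03, 0], [0.06, 0, 0, -0.03, 0]]}}

```text
t: 15.92
eef_pos: [0.4401, 0.0641, 0.3302]
orientation: [0.125, 2.786, -0.056]
ft_force: [0.6, -0.3, -0.1]
opening: 0.0599
grasp_force: 0.0
```

```bash
python3 -c "
from h import *
from cell import r
c=r.read_camera('scene');P=cloud(c)
for n in 'RM':
  (cx,cy),yaw=CASES[n];k=(np.hypot(P[...,0]-cx,P[...,1]-cy)<.045)&(P[...,2]>.08);print('lid z',np.percentile(P[k][:,2],[5,50,95]))
  t=tab(n,0);k=(np.hypot(P[...,0]-t[0],P[...,1]-t[1])<.012)&(P[...,2]>.08);print('tab z',np.percentile(P[k][:,2],[5,50,95]))
t=tab('L',0)
path(r,[t+[-.028,-.003,.08],t+[0,0,.006]])"
```

```text
lid z [0.12455072 0.12716165 0.12972366]
tab z [0.12588327 0.12790763 0.13008775]
lid z [0.12420242 0.12704571 0.12957738]
tab z [0.12596918 0.12740863 0.12985463]
t 15.97 q [ 0.179 -0.002 -0.53   0.702 -0.115  0.249] 
p [0.4401 0.0643 0.3337] x [-0.933  0.08  -0.351] y [ 0.094  0.995 -0.022] z [ 0.347 -0.053 -0.936] 
gp [0.4939 0.056  0.1886] f [0.3 1.  3.6] op 0.0601 g 0.0
[0.477 0.289 0.203] inc mm [ 29.  230.2 -31.7] len 234
[0.505 0.292 0.129] inc mm [ 0.1  7.2 78.8] len 79
```

Both lids are shut. Now the left case.

Emit:
{"name": "apply_moves", "arguments": {"increments": [[0.07, 0.005, 0.039, -0.006, 0], [0.07, 0.005, 0.039, -0.006, 0], [0.07, 0.005, 0.039, -0.005, 0], [0.07, 0.005, 0.039, -0.005, 0], [0.07, 0.005, 0.039, -0.005, 0], [0.07, 0.004, 0.038, -0.005, -5], [0.07, 0, 0, 0, -10.5], [0.07, 0, 0, 0.02, 0]]}}

```text
t: 16.98
eef_pos: [0.4312, 0.3001, 0.3263]
orientation: [-0.258, 2.78, -0.12]
ft_force: [0.4, 0.3, -0.5]
opening: 0.0702
grasp_force: 0.0
```

```bash
python3 -c "
from h import *
from cell import r
t=tab('L',0)
path(r,[t+[0,0,.006]])"
```

```text
t 16.98 q [ 0.673  0.177 -0.336  0.809 -0.259  0.456] 
p [0.4312 0.3001 0.3263] x [-0.924 -0.193 -0.33 ] y [-0.163  0.98  -0.114] z [ 0.346 -0.052 -0.937] 
gp [0.4848 0.2921 0.1811] f [ 0.4  0.3 -0.5] op 0.0702 g 0.0
[0.505 0.292 0.129] inc mm [-1.9  2.7 55.9] len 56
```

Emit:
{"name": "apply_moves", "arguments": {"increments": [[0.07, -0.001, 0.002, 0.028, 0], [0.07, -0.001, 0.001, 0.028, 0], [0.02, 0, 0, 0, 0], [0.02, 0, 0, 0, 0], [0.02, 0, 0, 0, 0]]}}

```text
t: 17.6
eef_pos: [0.4507, 0.3016, 0.2746]
orientation: [-0.257, 2.784, -0.111]
ft_force: [-7.6, 13.8, -1.5]
opening: 0.0313
grasp_force: 39.7
```

```bash
python3 -c "
from h import *
from cell import r
path(r,[tab('L',a,.006) for a in np.arange(0.,1.26,.1)])"
```

```text
t 17.6 q [ 0.65   0.248 -0.39   0.678 -0.246  0.434] 
p [0.4507 0.3016 0.2746] x [-0.925 -0.191 -0.328] y [-0.164  0.98  -0.108] z [ 0.342 -0.046 -0.939] 
gp [0.5037 0.2945 0.1291] f [-7.6 13.8 -1.5] op 0.0313 g 39.7
[0.505 0.292 0.129] inc mm [-1.  -2.6  0.8] len 3
[0.506 0.292 0.142] inc mm [ -4.5  -1.4 -12.5] len 13
[0.507 0.292 0.156] inc mm [ -5.7  -1.4 -11.9] len 13
[0.51  0.293 0.168] inc mm [ -6.9  -1.3 -11.1] len 13
[0.514 0.294 0.181] inc mm [ -8.   -1.3 -10.3] len 13
[0.519 0.295 0.193] inc mm [-9.  -1.2 -9.4] len 13
[0.526 0.296 0.204] inc mm [-9.9 -1.1 -8.3] len 13
[0.533 0.297 0.214] inc mm [-10.7  -1.   -7.2] len 13
[0.542 0.299 0.224] inc mm [-11.4  -0.8  -6. ] len 13
[0.551 0.301 0.232] inc mm [-12.   -0.7  -4.8] len 13
[0.562 0.303 0.239] inc mm [-12.4  -0.6  -3.5] len 13
[0.573 0.305 0.246] inc mm [-12.8  -0.4  -2.1] len 13
[0.585 0.307 0.251] inc mm [-13.   -0.3  -0.8] len 13
```

Emit:
{"name": "apply_moves", "arguments": {"increments": [[0.02, -0.0045, 0.002, -0.0125, 0], [0.02, -0.0057, -0.001, -0.012, 0], [0.02, -0.007, -0.001, -0.011, 0], [0.02, -0.008, -0.001, -0.0103, 0], [0.02, -0.009, -0.001, -0.0094, 0], [0.02, -0.01, -0.001, -0.0083, 0], [0.02, -0.0107, -0.001, -0.007, 0], [0.02, -0.0114, -0.001, -0.006, 0], [0.02, -0.012, -0.001, -0.005, 0], [0.02, -0.0125, -0.0005, -0.0035, 0], [0.02, -0.013, 0, -0.002, 0], [0.02, -0.012, 0, -0.001, 0]]}}

```text
t: 19.1
eef_pos: [0.5294, 0.3191, 0.3972]
orientation: [-0.252, 2.781, -0.123]
ft_force: [-1.1, -7.0, 2.7]
opening: 0.0312
grasp_force: 53.5
```

Emit:
{"name": "apply_moves", "arguments": {"increments": [[0.06, 0, 0, 0, 0], [0.06, 0, 0, 0, 0], [0.06, 0, 0, -0.03, 0], [0.06, 0, 0, -0.04, 0]]}}

```text
t: 19.6
eef_pos: [0.5049, 0.3234, 0.4599]
orientation: [-0.253, 2.785, -0.123]
ft_force: [-0.4, 0.0, 0.7]
opening: 0.0598
grasp_force: 0.0
```

```bash
python3 -c "
from h import *
from cell import r
p,R=st(r)
c=r.read_camera('scene');P=cloud(c);np.savez('pics/scene3.npz',**c)
(cx,cy),yaw=CASES['L'];yaw=np.deg2rad(yaw)
L=(P-[cx,cy,0])@np.array([[np.cos(yaw),-np.sin(yaw),0],[np.sin(yaw),np.cos(yaw),0],[0,0,1]])
k=(abs(L[...,0])<.07)&(abs(L[...,1])<.045)&(P[...,2]>.14)&(P[...,2]<.215)
q=L[k];print(k.sum(),np.polyfit(q[:,2],q[:,0],1))
cv2.imwrite('pics/look3.png',cv2.resize(c['color'][190:310,160:300,::-1],None,fx=4,fy=4,interpolation=2))"
```

```text
t 19.6 q [ 0.624  0.238  0.095  1.171 -0.247  0.411] 
p [0.5049 0.3234 0.4599] x [-0.926 -0.189 -0.327] y [-0.16   0.98  -0.116] z [ 0.342 -0.055 -0.938] 
gp [0.558  0.3149 0.3145] f [-0.4  0.   0.7] op 0.0598 g 0.0
207 [-0.54242786  0.12058618]
```

View pics/look3.png

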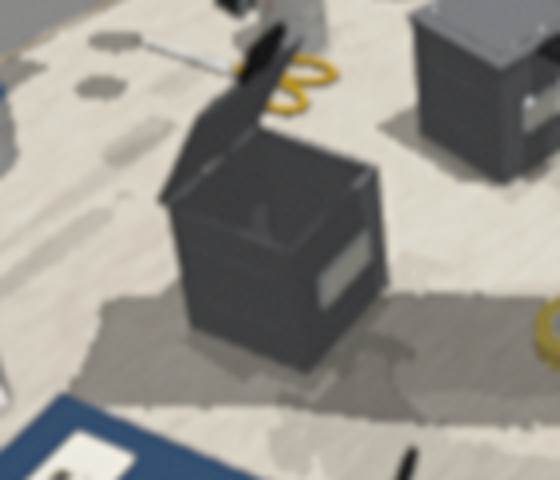

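```bash
python3 -c "
from h import *
c=np.load('pics/scene3.npz');P=cloud(c)
(cx,cy),yaw=CASES['L'];yaw=np.deg2rad(yaw)
L=(P-[cx,cy,0])@np.array([[np.cos(yaw),-np.sin(yaw),0],[np.sin(yaw),np.cos(yaw),0],[0,0,1]])
for z in np.arange(.13,.28,.015):
  k=(abs(L[...,0])<.09)&(abs(L[...,1])<.06)&(abs(P[...,2]-z)<.0075);q=L[k]
  if len(q):print(round(z,3),len(q),np.percentile(q[:,0],[10,50,90]).round(3),np.percentile(q[:,1],[5,95]).round(3))
k=(abs(L[...,0])<.047)&(abs(L[...,1])<.047)&(P[...,2]<.112);q=L[k];print('inside',len(q))
k2=np.hypot(q[:,0],q[:,1])<.03;print('central',q[k2].round(3)[:10])
"
```

```text
0.13 53 [0.047 0.051 0.054] [-0.045  0.058]
0.145 54 [0.039 0.042 0.046] [-0.041  0.057]
0.16 57 [0.03  0.035 0.038] [-0.045  0.057]
0.175 59 [0.022 0.026 0.03 ] [-0.049  0.058]
0.19 61 [0.014 0.018 0.021] [-0.044  0.057]
0.205 59 [0.006 0.009 0.013] [-0.047  0.058]
0.22 83 [0.001 0.006 0.01 ] [-0.048  0.055]
0.235 28 [-0.009 -0.005 -0.   ] [-0.01   0.018]
0.25 49 [-0.015 -0.013 -0.008] [-0.011  0.018]
inside 192
central [[ 0.002 -0.029 -0.787]
 [ 0.025 -0.017 -0.794]
 [ 0.009 -0.024 -0.794]]
```

There's no neck in the left case and no depth points in its middle, so it's the empty one. The lid reads only about 1.06 rad, so I'll push it to its stop with closed fingers from the front.

```bash
cat >> h.py <<'E'
def cp(k,x,y,z):
    (cx,cy),yaw=CASES[k];yaw=np.deg2rad(yaw)
    return np.array([cx+x*np.cos(yaw)-y*np.sin(yaw),cy+x*np.sin(yaw)+y*np.cos(yaw),z])
E
python3 -c "
from h import *
from cell import r
path(r,[cp('L',-.06,.003,.29),cp('L',-.06,.003,.245),cp('L',-.03,.003,.245),cp('L',-.0065,.003,.245),cp('L',-.06,.003,.245)])"
```

```text
t 19.65 q [ 0.626  0.233  0.102  1.176 -0.247  0.412] 
p [0.5041 0.3239 0.4662] x [-0.924 -0.188 -0.334] y [-0.16   0.981 -0.112] z [ 0.348 -0.05  -0.936] 
gp [0.5581 0.3161 0.3211] f [-0.3  0.   4.8] op 0.06 g 0.0
[0.524 0.299 0.29 ] inc mm [44.7 -8.1 18.3] len 49
[0.524 0.299 0.245] inc mm [15.   5.  42.1] len 45
[0.554 0.304 0.245] inc mm [-28.3   0.8  10. ] len 30
[0.577 0.309 0.245] inc mm [-22.2   0.6   7.8] len 23
[0.524 0.299 0.245] inc mm [ 50.4  -1.3 -17.8] len 54
```

Emit:
{"name": "apply_moves", "arguments": {"increments": [[0, 0.0447, -0.008, 0.018, 0], [0, 0.0075, 0.0025, 0.021, 0], [0, 0.0075, 0.0025, 0.021, 0], [0, -0.014, 0, 0.005, 0], [0, -0.014, 0.001, 0.005, 0], [0, -0.008, 0, 0.003, 0], [0, -0.008, 0, 0.003, 0], [0, -0.007, 0, 0.002, 0], [0, 0, 0, 0, 0]]}}

```text
t: 20.78
eef_pos: [0.525, 0.3157, 0.3844]
orientation: [-0.252, 2.783, -0.122]
ft_force: [-0.1, 0.4, -0.5]
opening: -0.0
grasp_force: 0.0
```

```bash
cat >> h.py <<'E'
def lidang(r,k):
    P=cloud(r.read_camera('scene'));(cx,cy),yaw=CASES[k];yaw=np.deg2rad(yaw)
    L=(P-[cx,cy,0])@np.array([[np.cos(yaw),-np.sin(yaw),0],[np.sin(yaw),np.cos(yaw),0],[0,0,1]])
    for z in (.145,.175,.205):
        m=(abs(L[...,0])<.09)&(abs(L[...,1])<.06)&(abs(P[...,2]-z)<.0075);print(z,m.sum(),np.median(L[m][:,0]).round(3))
E
python3 -c "
from h import *
from cell import r
path(r,[cp('L',-.06,.003,.245),cp('L',-.1,.003,.42)]);lidang(r,'L')"
```

```text
t 20.77 q [ 0.593  0.279 -0.044  0.982 -0.239  0.38 ] 
p [0.525  0.3157 0.3844] x [-0.925 -0.189 -0.328] y [-0.16   0.98  -0.115] z [ 0.344 -0.054 -0.938] 
gp [0.5782 0.3073 0.2391] f [-0.1  0.4 -0.5] op -0.0 g 0.0
[0.524 0.299 0.245] inc mm [ 49.4  -0.4 -23.6] len 55
[0.485 0.291 0.42 ] inc mm [ -19.7  -21.1 -177.2] len 180
0.145 68 0.046
0.175 73 0.034
0.205 54 0.022
```

The lid is now at about 1.19 rad. I'll retreat, level the finger axis and cross to the flask.

Emit:
{"name": "apply_moves", "arguments": {"increments": [[0, 0.049, 0, -0.023, 0], [0.04, 0, 0, -0.04, 9.7], [0.085, 0, 0, -0.04, 9.6], [0.085, 0, -0.055, -0.005, 0], [0.085, 0, -0.055, -0.005, 0], [0.085, 0, -0.055, 0, 0], [0.085, 0, -0.055, 0, 0], [0.085, 0, -0.055, 0, 0]]}}

```text
t: 21.82
eef_pos: [0.3966, 0.0393, 0.4745]
orientation: [0.215, 2.777, -0.038]
ft_force: [1.3, -0.5, 0.2]
opening: 0.0851
grasp_force: 0.0
```

```bash
python3 -c "
from h import *
from cell import r
F=np.array([.4974,-.3362,0])
path(r,[F+[-.072,.011,.28],F+[-.037,.006,.19],F+[0,0,.092]])"
```

```text
t 21.82 q [ 0.132 -0.156 -0.295  1.088 -0.099  0.27 ] 
p [0.3966 0.0393 0.4745] x [-0.926  0.145 -0.349] y [0.154 0.988 0.   ] z [ 0.345 -0.054 -0.937] 
gp [0.4501 0.031  0.3293] f [ 1.3 -0.5  0.2] op 0.0851 g 0.0
[ 0.425 -0.325  0.28 ] inc mm [ -11.4 -355.8   56.8] len 360
[ 0.46 -0.33  0.19] inc mm [-1.7  0.4 96.7] len 97
[ 0.497 -0.336  0.092] inc mm [ -0.9  -0.3 104.9] len 105
```

Emit:
{"name": "apply_moves", "arguments": {"increments": [[0.085, -0.0015, -0.045, 0.007, 0], [0.085, -0.0015, -0.045, 0.007, 0], [0.085, -0.0015, -0.045, 0.007, 0], [0.085, -0.0015, -0.045, 0.007, 0], [0.085, -0.0015, -0.045, 0.007, 0], [0.085, -0.0015, -0.045, 0.007, 0], [0.085, -0.0015, -0.045, 0.007, 0], [0.085, -0.0015, -0.041, 0.007, 0], [0.085, 0, 0, 0.035, 0], [0.085, 0, 0, 0.035, 0], [0.085, 0, 0, 0, 0]]}}

```text
t: 23.2
eef_pos: [0.3964, -0.3189, 0.3581]
orientation: [0.217, 2.783, -0.035]
ft_force: [0.4, -0.6, 0.9]
opening: 0.085
grasp_force: 0.0
```

```bash
python3 -c "
from h import *
from cell import r
F=np.array([.4974,-.3362,0])
path(r,[F+[0,0,.088]])
c=r.read_camera('top');im=c['color'];cv2.imwrite('pics/f.png',cv2.resize(im[150:290,350:510,::-1],None,fx=4,fy=4))"
```

```text
t 23.2 q [-0.727  0.106 -0.339  0.827  0.189 -0.543] 
p [ 0.3964 -0.3189  0.3581] x [-0.928  0.146 -0.344] y [0.155 0.988 0.002] z [ 0.34  -0.051 -0.939] 
gp [ 0.4492 -0.3268  0.2126] f [ 0.4 -0.6  0.9] op 0.085 g 0.0
[ 0.497 -0.336  0.088] inc mm [ -3.2  -2.2 133.9] len 134
```

View pics/f.png

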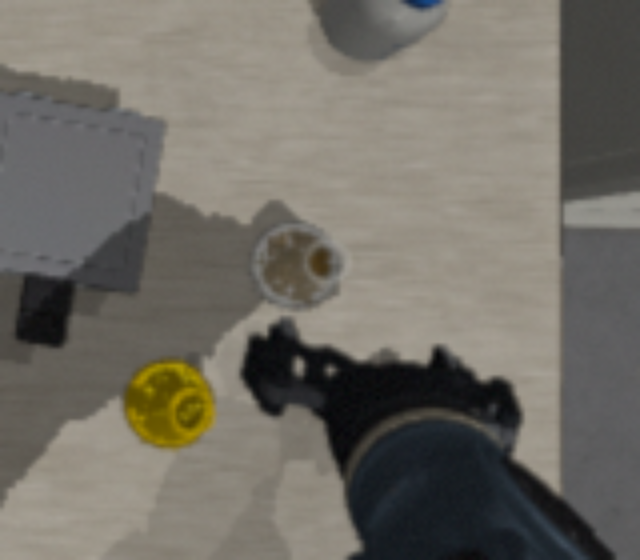

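The flask stands clear at (295,262) in this crop, the gripper is approaching on line, and the yellow one is well aside. Going in to grip it.

Emit:
{"name": "apply_moves", "arguments": {"increments": [[0.085, -0.001, -0.001, 0.03, 0], [0.085, -0.001, -0.001, 0.03, 0], [0.085, -0.001, 0, 0.03, 0], [0.085, 0, 0, 0.025, 0], [0.085, 0, 0, 0.019, 0], [0.085, 0, 0, 0, 0]], "grip_force": 30}}

```text
t: 24.0
eef_pos: [0.4456, -0.3291, 0.2362]
orientation: [0.216, 2.779, -0.039]
ft_force: [0.0, 1.3, 0.1]
opening: 0.0846
grasp_force: 0.0
```

Emit:
{"name": "apply_moves", "arguments": {"increments": [[0.05, 0, 0, 0, 0], [0.042, 0, 0, 0, 0], [0.02, 0, 0, 0, 0], [0.02, 0, 0, 0, 0], [0.02, 0, 0, 0, 0]]}}

```text
t: 24.62
eef_pos: [0.4458, -0.3294, 0.2369]
orientation: [0.216, 2.776, -0.04]
ft_force: [-0.8, 2.0, 5.6]
opening: 0.039
grasp_force: 29.3
```

```bash
python3 -c "
from h import *
from cell import r
st(r)"
```

```text
t 24.62 q [-0.678  0.287 -0.457  0.513  0.175 -0.495] 
p [ 0.4458 -0.3294  0.2369] x [-0.925  0.145 -0.35 ] y [ 0.155  0.988 -0.001] z [ 0.346 -0.055 -0.937] 
gp [ 0.4994 -0.338   0.0917] f [-0.8  2.   5.6] op 0.039 g 29.3
```

The flask is gripped and hasn't been lifted. Working out the clearance, the gripper body would touch the open lid's tab at this slant (0.36 rad, 20° off the left case's axis). I'll let go, get a steeper slant better lined up with that case, and grip again.

Emit:
{"name": "apply_moves", "arguments": {"increments": [[0.07, 0, 0, 0, 0], [0.085, 0, 0, 0, 0], [0.085, 0, 0, -0.025, 0], [0.085, 0, 0, -0.05, 0], [0.085, 0, 0, -0.058, 0], [0.085, -0.002, 0.035, -0.05, 0], [0.085, -0.002, 0.04, -0.045, 0], [0.085, -0.002, 0.04, -0.045, 0], [0.085, -0.002, 0.04, -0.045, 0], [0.085, -0.002, 0.04, -0.045, 0], [0.085, -0.002, 0.04, -0.045, 0], [0.085, -0.002, 0.04, -0.045, 0]]}}

```text
t: 26.12
eef_pos: [0.3442, -0.034, 0.6667]
orientation: [0.217, 2.778, -0.039]
ft_force: [1.2, -0.3, -0.7]
opening: 0.0846
grasp_force: 0.0
```

Emit:
{"name": "apply_moves", "arguments": {"increments": [[0.085, -0.002, 0.05, -0.035, 0], [0.085, -0.002, 0.05, -0.035, 0], [0.085, -0.002, 0.05, -0.035, 0], [0.085, -0.002, 0.05, -0.035, 0], [0.085, 0, 0.03, -0.04, 0]]}}

```text
t: 26.75
eef_pos: [0.3291, 0.1956, 0.8295]
orientation: [0.213, 2.779, -0.038]
ft_force: [1.5, 0.3, 1.1]
opening: 0.0849
grasp_force: 0.0
```

```bash
python3 -c "
from h import *
from cell import r
_,R=st(r);print(np.rad2deg(np.arctan2(R[1,2],R[0,2])),np.arccos(-R[2,2]))
c=r.read_camera('top');im=c['color'];P=cloud(c)
q=P[190:240,400:450].reshape(-1,3);q=q[(q[:,2]>.02)&(q[:,2]<.13)];print(q.mean(0),q.max(0))"
```

```text
t 26.75 q [ 0.621  0.157  1.067  2.221 -0.245  0.742] 
p [0.3291 0.1956 0.8295] x [-0.927  0.143 -0.348] y [0.153 0.988 0.   ] z [ 0.344 -0.053 -0.938] 
gp [0.3824 0.1875 0.6841] f [1.5 0.3 1.1] op 0.0849 g 0.0
-8.712720178589002 0.355214459844467
[ 0.49822448 -0.32824427  0.05809854] [ 0.52531935 -0.30641709  0.11123439]
```

Emit:
{"name": "apply_moves", "arguments": {"increments": [[0.085, 0, 0, -0.04, 0], [0.085, 0, 0, -0.04, 0], [0.085, 0, 0, -0.04, 0], [0.085, 0, 0, -0.04, 0]]}}

```text
t: 27.3
eef_pos: [0.2592, 0.1675, 0.869]
orientation: [0.195, 2.7, 0.043]
ft_force: [-0.5, 0.2, -0.5]
opening: 0.0852
grasp_force: 0.0
```

```bash
cat >> h.py <<'E'
def ori(r):
    p,R=st(r);print("az",np.rad2deg(np.arctan2(R[1,2],R[0,2])),"tilt",np.arccos(-R[2,2]),"level turn deg",np.rad2deg(np.arctan2(R[2,1],R[2,0])))
E
python3 -c "
from h import *
from cell import r
ori(r)"
```

```text
t 27.3 q [ 0.69   0.065  1.105  2.267 -0.271  0.787] 
p [0.2592 0.1675 0.869 ] x [-0.897  0.144 -0.417] y [0.13  0.99  0.061] z [ 0.421  0.    -0.907] 
gp [0.3245 0.1675 0.7284] f [-0.5  0.2 -0.5] op 0.0852 g 0.0
az 0.02937343984508587 tilt 0.4348766952798391 level turn deg 171.70104945207555
```

Emit:
{"name": "apply_moves", "arguments": {"increments": [[0.085, 0, 0, -0.04, 0], [0.085, 0, 0, -0.04, 0], [0.085, 0, 0, -0.04, 0]]}}

```text
t: 27.68
eef_pos: [0.2122, 0.1422, 0.8887]
orientation: [0.176, 2.642, 0.112]
ft_force: [-0.3, -0.3, 0.1]
opening: 0.0852
grasp_force: 0.0
```

```bash
python3 -c "
from h import *
from cell import r
ori(r)"
```

```text
t 27.68 q [ 0.74  -0.016  1.092  2.267 -0.29   0.813] 
p [0.2122 0.1422 0.8887] x [-0.873  0.145 -0.465] y [0.105 0.988 0.11 ] z [ 0.476  0.048 -0.878] 
gp [0.2859 0.1496 0.7526] f [-0.3 -0.3  0.1] op 0.0852 g 0.0
az 5.718675574635606 tilt 0.4986462854821763 level turn deg 166.64832647374965
```

Emit:
{"name": "apply_moves", "arguments": {"increments": [[0.085, 0, 0, 0.02, -6.6], [0.085, 0, 0, 0.02, -6.7], [0.085, 0, 0, 0.02, 0]]}}

```text
t: 28.05
eef_pos: [0.2415, 0.1455, 0.835]
orientation: [-0.133, 2.641, 0.032]
ft_force: [0.4, 0.9, 0.4]
opening: 0.0848
grasp_force: 0.0
```

```bash
python3 -c "
from h import *
from cell import r
ori(r);F=np.array([.4975,-.337,0])
z=np.array([.476,.048,-.878])
path(r,[F+[0,0,.096]-z*.3,F+[0,0,.096]-z*.12,F+[0,0,.096]])"
```

```text
t 28.05 q [ 0.663 -0.128  0.728  1.996 -0.258  0.506] 
p [0.2415 0.1455 0.835 ] x [-0.874 -0.088 -0.478] y [-0.1    0.995 -0.001] z [ 0.475  0.047 -0.879] 
gp [0.3151 0.1528 0.6988] f [0.4 0.9 0.4] op 0.0848 g 0.0
az 5.651350551712917 tilt 0.49783329521840586 level turn deg -179.88789771723586
t 28.05 q [ 0.663 -0.128  0.728  1.996 -0.258  0.506] 
p [0.2415 0.1455 0.835 ] x [-0.874 -0.088 -0.478] y [-0.1    0.995 -0.001] z [ 0.475  0.047 -0.879] 
gp [0.3151 0.1528 0.6988] f [0.4 0.9 0.4] op 0.0848 g 0.0
[ 0.355 -0.351  0.359] inc mm [ 172.1 -505.3  293.3] len 609
[ 0.44  -0.343  0.201] inc mm [ -0.2   0.2 180. ] len 180
[ 0.498 -0.337  0.096] inc mm [-1.0e-01  1.0e-01  1.2e+02] len 120
```

Emit:
{"name": "apply_moves", "arguments": {"increments": [[0.085, 0.0143, -0.042, 0.0244, 0], [0.085, 0.0143, -0.042, 0.0244, 0], [0.085, 0.0143, -0.042, 0.0244, 0], [0.085, 0.0143, -0.042, 0.0244, 0], [0.085, 0.0143, -0.042, 0.0244, 0], [0.085, 0.0143, -0.042, 0.0244, 0], [0.085, 0.0143, -0.042, 0.0244, 0], [0.085, 0.0143, -0.042, 0.0244, 0], [0.085, 0.0143, -0.042, 0.0244, 0], [0.085, 0.0143, -0.042, 0.0244, 0], [0.085, 0.0143, -0.042, 0.0244, 0], [0.085, 0.0143, -0.042, 0.0244, 0]]}}

```text
t: 29.55
eef_pos: [0.2796, -0.345, 0.5046]
orientation: [-0.13, 2.644, 0.032]
ft_force: [0.5, 0.6, 0.6]
opening: 0.0849
grasp_force: 0.0
```

```bash
python3 -c "
from h import *
from cell import r
ori(r);F=np.array([.4975,-.337,0])
z=np.array([.476,.048,-.878])
path(r,[F+[0,0,.096]-z*.12,F+[0,0,.096]])"
```

```text
t 29.55 q [-1.018 -0.029 -0.117  1.249  0.44  -1.064] 
p [ 0.2796 -0.345   0.5046] x [-0.876 -0.087 -0.474] y [-0.098  0.995 -0.001] z [ 0.472  0.046 -0.88 ] 
gp [ 0.3528 -0.338   0.3681] f [0.5 0.6 0.6] op 0.0849 g 0.0
az 5.533804625079006 tilt 0.4943820934183466 level turn deg -179.8873730453859
t 29.55 q [-1.018 -0.029 -0.117  1.249  0.44  -1.064] 
p [ 0.2796 -0.345   0.5046] x [-0.876 -0.087 -0.474] y [-0.098  0.995 -0.001] z [ 0.472  0.046 -0.88 ] 
gp [ 0.3528 -0.338   0.3681] f [0.5 0.6 0.6] op 0.0849 g 0.0
[ 0.44  -0.343  0.201] inc mm [  2.8 -13.2 188. ] len 188
[ 0.498 -0.337  0.096] inc mm [ -0.5   0.2 120. ] len 120
```

Emit:
{"name": "apply_moves", "arguments": {"increments": [[0.085, 0.001, -0.005, 0.055, 0], [0.085, 0.001, -0.005, 0.055, 0], [0.085, 0.001, -0.003, 0.055, 0], [0.085, 0, 0, 0.045, 0], [0.085, 0, 0, 0.04, 0], [0.085, 0, 0, 0.03, 0], [0.085, 0, 0, 0.0, 0]]}}

```text
t: 30.42
eef_pos: [0.4107, -0.3431, 0.2557]
orientation: [-0.132, 2.647, 0.036]
ft_force: [-1.0, 0.2, 0.3]
opening: 0.0849
grasp_force: 0.0
```

```bash
python3 -c "
from h import *
from cell import r
F=np.array([.4975,-.337,0])
path(r,[F+[0,0,.096]])"
```

```text
t 30.43 q [-0.788  0.243 -0.488  0.516  0.376 -0.825] 
p [ 0.4107 -0.3431  0.2557] x [-0.877 -0.087 -0.472] y [-0.1    0.995  0.002] z [ 0.469  0.049 -0.882] 
gp [ 0.4835 -0.3355  0.119 ] f [-1.   0.2  0.3] op 0.0849 g 0.0
[ 0.498 -0.337  0.096] inc mm [-1.3 -2.9 26.8] len 27
```

Emit:
{"name": "apply_moves", "arguments": {"increments": [[0.085, -0.001, -0.002, 0.028, 0], [0.05, 0, 0, 0, 0], [0.042, 0, 0, 0, 0], [0.02, 0, 0, 0, 0], [0.02, 0, 0, 0, 0], [0.02, 0, 0, 0, 0]], "grip_force": 35}}

```text
t: 31.18
eef_pos: [0.4253, -0.3452, 0.2348]
orientation: [-0.131, 2.642, 0.031]
ft_force: [-0.9, 0.9, 7.5]
opening: 0.0359
grasp_force: 34.5
```

```bash
python3 -c "
from h import *
from cell import r
path(r,[])
p,R=st(r);print(R.T@[0,0,.03])"
```

```text
t 31.18 q [-0.77   0.283 -0.5    0.45   0.371 -0.805] 
p [ 0.4253 -0.3452  0.2348] x [-0.875 -0.088 -0.476] y [-0.099  0.995 -0.002] z [ 0.474  0.045 -0.879] 
gp [ 0.4988 -0.3381  0.0985] f [-0.9  0.9  7.5] op 0.0359 g 34.5
t 31.18 q [-0.77   0.283 -0.5    0.45   0.371 -0.805] 
p [ 0.4253 -0.3452  0.2348] x [-0.875 -0.088 -0.476] y [-0.099  0.995 -0.002] z [ 0.474  0.045 -0.879] 
gp [ 0.4988 -0.3381  0.0985] f [-0.9  0.9  7.5] op 0.0359 g 34.5
[-1.42947694e-02 -5.63345095e-05 -2.63752990e-02]
```

It's gripping right at the mouth, so I'll regrip 7 mm lower.

Emit:
{"name": "apply_moves", "arguments": {"increments": [[0.065, 0, 0, 0, 0], [0.065, 0.002, 0, 0.0, 0], [0.065, 0.002, 0, 0.0065, 0], [0.045, 0, 0, 0, 0], [0.02, 0, 0, 0, 0], [0.02, 0, 0, 0, 0], [0.02, 0, 0, 0, 0]]}}

```text
t: 32.05
eef_pos: [0.4245, -0.3449, 0.2257]
orientation: [-0.131, 2.645, 0.032]
ft_force: [0.1, 0.3, -0.2]
opening: 0.0386
grasp_force: 34.4
```

Emit:
{"name": "apply_moves", "arguments": {"increments": [[0.02, -0.005, 0, -0.009, 0], [0.02, -0.0095, 0, -0.0175, 0], [0.02, 0, 0, 0, 0]]}}

```text
t: 32.42
eef_pos: [0.4254, -0.3454, 0.2579]
orientation: [-0.131, 2.642, 0.029]
ft_force: [0.1, -0.1, -0.9]
opening: 0.0386
grasp_force: 34.5
```

```bash
python3 -c "
from h import *
from cell import r
st(r)
c=r.read_camera('scene');cv2.imwrite('pics/g.png',cv2.resize(c['color'][120:240,320:440,::-1],None,fx=4,fy=4,interpolation=2))"
```

```text
t 32.42 q [-0.77   0.255 -0.467  0.51   0.371 -0.806] 
p [ 0.4254 -0.3454  0.2579] x [-0.875 -0.088 -0.477] y [-0.098  0.995 -0.003] z [ 0.475  0.044 -0.879] 
gp [ 0.4989 -0.3386  0.1217] f [ 0.1 -0.1 -0.9] op 0.0386 g 34.5
```

View pics/g.png

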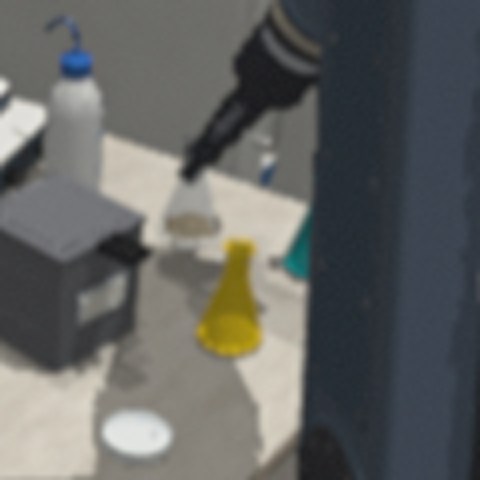

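The flask is lifted and upright at crop (190,205), with about 30 mm of clearance. I'll refine the left case's frame from its visible faces before going in.

```bash
python3 -c "
from h import *
for f in ('scene3','scene0'):
  c=np.load(f'pics/{f}.npz');P=cloud(c)
  (cx,cy),yaw=CASES['L']
  for dy in (0,):
    a=np.deg2rad(yaw+dy)
    L=(P-[cx,cy,0])@np.array([[np.cos(a),-np.sin(a),0],[np.sin(a),np.cos(a),0],[0,0,1]])
    z=P[...,2]
    k=(abs(L[...,0]+.054)<.008)&(abs(L[...,1])<.045)&(z>.02)&(z<.105);q=L[k];print(f,'front',len(q),np.median(q[:,0]),np.polyfit(q[:,1],q[:,0],1))
    k=(abs(L[...,1]-.054)<.008)&(abs(L[...,0])<.045)&(z>.02)&(z<.105);q=L[k];print('left',len(q),np.median(q[:,1]),np.polyfit(q[:,0],q[:,1],1))
    k=(abs(abs(L[...,0])-.05)<.03)&(abs(L[...,1])<.045)&(abs(z-.118)<.003)&(L[...,0]<0);q=L[k];print('rim x',len(q),np.percentile(q[:,0],[5,50,95]))
"
python3 -c "
from h import *
from cell import r
path(r,[cp('L',-.14,0,.30),cp('L',-.09,0,.225),cp('L',-.012,0,.216),cp('L',-.012,0,.17),cp('L',-.012,0,.1)])"
```

```text
scene3 front 441 -0.05124821907821411 [ 0.00238086 -0.0515602 ]
left 529 0.05526288778784757 [0.00325313 0.05529181]
rim x 45 [-0.05167337 -0.04929912 -0.0466594 ]
scene0 front 373 -0.05141684464860024 [ 0.00796519 -0.05166502]
left 529 0.05535957080931943 [0.00267629 0.05539329]
rim x 17 [-0.07643181 -0.0520387  -0.0506747 ]
t 32.48 q [-0.77   0.256 -0.468  0.51   0.37  -0.806] 
p [ 0.425  -0.3451  0.2569] x [-0.875 -0.088 -0.476] y [-0.098  0.995 -0.002] z [ 0.473  0.045 -0.88 ] 
gp [ 0.4984 -0.3381  0.1205] f [ 0.4 -1.  -1.4] op 0.0391 g 34.5
[0.446 0.281 0.3  ] inc mm [ -94.1  620.9 -154.6] len 647
[0.496 0.29  0.225] inc mm [-8.2  4.6 89.7] len 90
[0.572 0.305 0.216] inc mm [-64.1   6.9  44.9] len 79
[0.572 0.305 0.17 ] inc mm [21.9  0.1 40.5] len 46
[0.572 0.305 0.1  ] inc mm [33.3  0.1 61.6] len 70
```

Emit:
{"name": "apply_moves", "arguments": {"increments": [[0.02, -0.018, 0.01, -0.034, 0], [0.02, -0.018, 0.02, -0.034, 0], [0.02, -0.016, 0.035, -0.03, 0], [0.02, -0.008, 0.042, -0.014, 0], [0.02, -0.004, 0.045, -0.006, 0], [0.02, -0.004, 0.045, -0.006, 0], [0.02, -0.004, 0.045, -0.006, 0], [0.02, -0.004, 0.045, -0.005, 0], [0.02, -0.004, 0.045, -0.005, 0], [0.02, -0.004, 0.045, -0.005, 0], [0.02, -0.004, 0.045, -0.005, 0], [0.02, -0.004, 0.045, -0.005, 0]]}}

```text
t: 33.98
eef_pos: [0.3856, 0.122, 0.4355]
orientation: [-0.131, 2.645, 0.032]
ft_force: [1.2, -0.0, -0.3]
opening: 0.0392
grasp_force: 34.9
```

```bash
sed -i 's/"L":((.584,.307),10.7)/"L":((.5862,.3087),10.7)/' h.py; python3 -c "
from h import *
from cell import r
path(r,[cp('L',-.14,0,.28),cp('L',-.09,0,.225),cp('L',-.012,0,.218),cp('L',-.012,0,.17),cp('L',-.012,0,.1)])"
```

```text
t 33.98 q [ 0.345 -0.194 -0.462  0.821 -0.116  0.218] 
p [0.3856 0.122  0.4355] x [-0.876 -0.087 -0.474] y [-0.098  0.995 -0.   ] z [ 0.472  0.046 -0.88 ] 
gp [0.4587 0.1292 0.2991] f [ 1.2 -0.  -0.3] op 0.0392 g 34.9
[0.449 0.283 0.28 ] inc mm [  4.6 153.8  19.2] len 155
[0.498 0.292 0.225] inc mm [-17.8   4.4  72. ] len 74
[0.574 0.306 0.218] inc mm [-65.1   6.9  43. ] len 78
[0.574 0.306 0.17 ] inc mm [22.8  0.  42.3] len 48
[0.574 0.306 0.1  ] inc mm [33.2  0.  61.6] len 70
```

Emit:
{"name": "apply_moves", "arguments": {"increments": [[0.02, 0.001, 0.04, 0.005, 0], [0.02, 0.001, 0.04, 0.005, 0], [0.02, 0.001, 0.04, 0.005, 0], [0.02, 0.001, 0.033, 0.004, 0], [0.02, -0.006, 0.0015, 0.024, 0], [0.02, -0.006, 0.0015, 0.024, 0], [0.02, -0.006, 0.0015, 0.024, 0], [0.02, 0, 0, 0, 0]]}}

```text
t: 34.98
eef_pos: [0.426, 0.2826, 0.3601]
orientation: [-0.131, 2.648, 0.03]
ft_force: [-1.0, -0.7, -1.0]
opening: 0.0388
grasp_force: 34.9
```

```bash
python3 -c "
from h import *
from cell import r
path(r,[cp('L',-.09,0,.225),cp('L',-.012,0,.218),cp('L',-.012,0,.17),cp('L',-.012,0,.1)])
c=r.read_camera('scene');np.savez('pics/scene5.npz',**c);P=cloud(c);(cx,cy),yaw=CASES['L'];a=np.deg2rad(yaw)
L=(P-[cx,cy,0])@np.array([[np.cos(a),-np.sin(a),0],[np.sin(a),np.cos(a),0],[0,0,1]])
k=(L[...,0]<-.058)&(L[...,0]>-.15)&(abs(L[...,1])<.05)&(P[...,2]>.1)&(P[...,2]<.2);q=L[k]
print(len(q),q.min(0),q.max(0))
for z in np.arange(.125,.2,.01):
  s=q[abs(q[:,2]-z)<.005]
  if len(s):print(z.round(3),len(s),s.min(0).round(3),s.max(0).round(3))
cv2.imwrite('pics/pre.png',cv2.resize(c['color'][160:310,160:310,::-1],None,fx=4,fy=4,interpolation=2))"
```

```text
t 34.98 q [ 0.651  0.065 -0.419  0.661 -0.252  0.497] 
p [0.426  0.2826 0.3601] x [-0.878 -0.087 -0.471] y [-0.098  0.995 -0.002] z [ 0.469  0.044 -0.882] 
gp [0.4987 0.2894 0.2234] f [-1.  -0.7 -1. ] op 0.0388 g 34.9
[0.498 0.292 0.225] inc mm [-0.1  2.7 -1.7] len 3
[0.574 0.306 0.218] inc mm [-65.2   6.9  42.8] len 78
[0.574 0.306 0.17 ] inc mm [22.6  0.1 42.3] len 48
[0.574 0.306 0.1  ] inc mm [33.   0.2 61.7] len 70
416 [-0.11657796 -0.01912994  0.13744297] [-0.05853775  0.03223216  0.19995847]
0.135 3 [-0.113 -0.01   0.137] [-0.108  0.014  0.139]
0.145 72 [-0.115 -0.019  0.141] [-0.059  0.032  0.15 ]
0.155 88 [-0.117 -0.018  0.15 ] [-0.059  0.031  0.16 ]
0.165 76 [-0.111 -0.012  0.16 ] [-0.063  0.028  0.17 ]
0.175 69 [-0.108 -0.018  0.17 ] [-0.063  0.023  0.18 ]
0.185 59 [-0.104 -0.012  0.18 ] [-0.068  0.019  0.19 ]
0.195 49 [-0.103 -0.011  0.19 ] [-0.072  0.016  0.2  ]
```

View pics/pre.png

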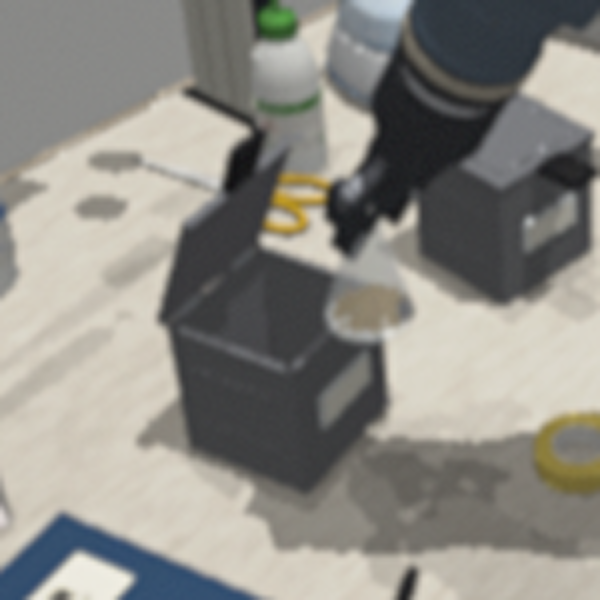

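```bash
python3 -c "
from h import *
from scipy.optimize import least_squares
c=np.load('pics/scene5.npz');P=cloud(c);(cx,cy),yaw=CASES['L'];a=np.deg2rad(yaw)
L=(P-[cx,cy,0])@np.array([[np.cos(a),-np.sin(a),0],[np.sin(a),np.cos(a),0],[0,0,1]])
for lo,hi in ((.138,.145),(.145,.155),(.155,.165),(.165,.175)):
  k=(L[...,0]<-.04)&(L[...,0]>-.15)&(abs(L[...,1])<.05)&(P[...,2]>lo)&(P[...,2]<hi);q=L[k]
  s=least_squares(lambda v:np.hypot(q[:,0]-v[0],q[:,1]-v[1])-v[2],[-.087,0,.03],loss='soft_l1',f_scale=.002).x
  r0=.032-.012*max(0,((lo+hi)/2-.135))/.085
  s2=least_squares(lambda v:np.hypot(q[:,0]-v[0],q[:,1]-v[1])-r0,[-.087,0],loss='soft_l1',f_scale=.002).x
  print(lo,len(q),s.round(4),s2.round(4))
"
```

```text
0.138 29 [-0.0831 -0.0008  0.0308] [-0.0828 -0.0011]
0.145 91 [-0.0833 -0.0023  0.0304] [-0.0835 -0.0018]
0.155 87 [-0.0829 -0.0033  0.0275] [-0.0822 -0.0043]
0.165 68 [-0.0829 -0.0017  0.0231] [-0.0801 -0.0057]
```

```bash
python3 -c "
from h import *
from cell import r
g=[-.0895,-.0025,.2234]
path(r,[cp('L',-.0895,-.0025,.215),cp('L',-.0195,-.0005,.213),cp('L',-.0195,-.0005,.19),cp('L',-.0195,-.0005,.16),cp('L',-.0185,-.0005,.098)])"
```

```text
t 35.02 q [ 0.651  0.063 -0.418  0.662 -0.252  0.498] 
p [0.4257 0.2826 0.3612] x [-0.877 -0.087 -0.472] y [-0.098  0.995 -0.002] z [ 0.47   0.045 -0.881] 
gp [0.4986 0.2895 0.2246] f [-0.4  1.1 -0.1] op 0.039 g 34.9
[0.499 0.29  0.215] inc mm [4.4 0.1 8.5] len 10
[0.567 0.305 0.213] inc mm [-60.4   8.2  34.6] len 70
[0.567 0.305 0.19 ] inc mm [10.9  0.  20.3] len 23
[0.567 0.305 0.16 ] inc mm [14.2  0.1 26.4] len 30
[0.568 0.305 0.098] inc mm [28.4  0.2 55.1] len 62
```

The fit puts the flask centre about 6.5 mm ahead of the grasp point, with the underside at 0.134. I'll move in over the rim and start down carefully.

Emit:
{"name": "apply_moves", "arguments": {"increments": [[0.02, 0.0044, 0, 0.0085, 0], [0.02, -0.015, 0.002, 0.0087, 0], [0.02, -0.015, 0.002, 0.0087, 0], [0.02, -0.015, 0.002, 0.0087, 0], [0.02, -0.015, 0.002, 0.0085, 0], [0.02, 0.0055, 0, 0.01, 0], [0.02, 0, 0, 0, 0]]}}

```text
t: 35.9
eef_pos: [0.4935, 0.2971, 0.3375]
orientation: [-0.131, 2.648, 0.03]
ft_force: [-0.1, 0.5, -0.2]
opening: 0.0386
grasp_force: 34.9
```

```bash
python3 -c "
from h import *
from cell import r
path(r,[cp('L',-.0195,-.0005,.19),cp('L',-.0195,-.0005,.16),cp('L',-.0185,-.0005,.098)])
c=r.read_camera('scene');np.savez('pics/scene6.npz',**c)
cv2.imwrite('pics/in.png',cv2.resize(c['color'][160:310,160:310,::-1],None,fx=4,fy=4,interpolation=2))"
```

```text
t 35.9 q [ 0.594  0.185 -0.34   0.607 -0.228  0.444] 
p [0.4935 0.2971 0.3375] x [-0.877 -0.088 -0.472] y [-0.098  0.995 -0.002] z [ 0.47   0.045 -0.882] 
gp [0.5662 0.304  0.2008] f [-0.1  0.5 -0.2] op 0.0386 g 34.9
[0.567 0.305 0.19 ] inc mm [ 4.3  0.5 10. ] len 11
[0.567 0.305 0.16 ] inc mm [14.1  0.1 26.5] len 30
[0.568 0.305 0.098] inc mm [28.4  0.2 55.1] len 62
```

View pics/in.png

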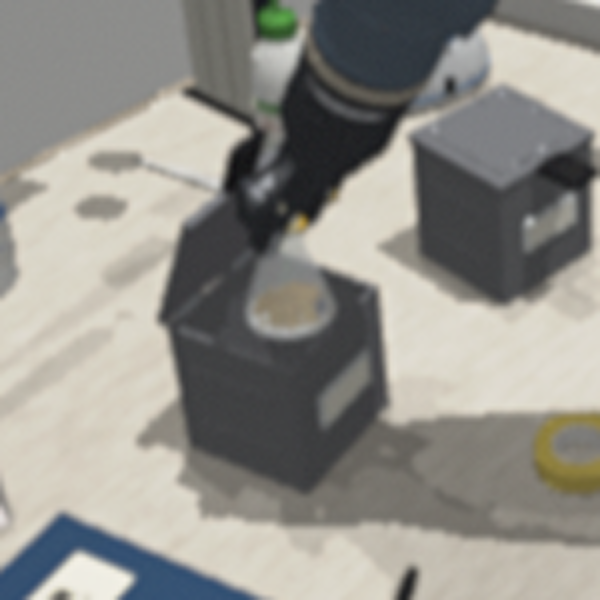

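The flask's base is just inside the rim, in the middle of the opening at (290,310), with no contact force. I'll continue down.

Emit:
{"name": "apply_moves", "arguments": {"increments": [[0.02, 0.0045, 0, 0.0095, 0], [0.02, 0.005, 0, 0.009, 0], [0.02, 0.005, 0, 0.009, 0]]}}

```text
t: 36.33
eef_pos: [0.4941, 0.2976, 0.3074]
orientation: [-0.131, 2.645, 0.032]
ft_force: [-0.7, 0.0, -1.5]
opening: 0.039
grasp_force: 34.9
```

Emit:
{"name": "apply_moves", "arguments": {"increments": [[0.02, 0.0065, 0, 0.012, 0], [0.02, 0.0065, 0, 0.012, 0], [0.02, 0.0065, 0, 0.012, 0]]}}

```text
t: 36.7
eef_pos: [0.4943, 0.2975, 0.2662]
orientation: [-0.131, 2.645, 0.032]
ft_force: [-0.6, 0.3, -1.9]
opening: 0.039
grasp_force: 34.9
```

```bash
python3 -c "
from h import *
from cell import r
path(r,[cp('L',-.0185,-.0005,.098)])"
```

```text
t 36.7 q [ 0.594  0.256 -0.456  0.417 -0.228  0.444] 
p [0.4943 0.2975 0.2662] x [-0.876 -0.087 -0.474] y [-0.098  0.995 -0.001] z [ 0.472  0.046 -0.88 ] 
gp [0.5674 0.3047 0.1297] f [-0.6  0.3 -1.9] op 0.039 g 34.9
[0.568 0.305 0.098] inc mm [14.4  0.  28.3] len 32
```

Emit:
{"name": "apply_moves", "arguments": {"increments": [[0.02, 0.006, 0, 0.011, 0], [0.02, 0.005, 0, 0.0095, 0], [0.02, 0.002, 0, 0.004, 0], [0.02, 0.001, 0, 0.002, 0], [0.02, 0, 0, 0, 0]]}}

```text
t: 37.33
eef_pos: [0.4947, 0.2977, 0.2375]
orientation: [-0.131, 2.644, 0.033]
ft_force: [-0.3, -0.1, -1.3]
opening: 0.0389
grasp_force: 34.9
```

```bash
python3 -c "
from h import *
from cell import r
path(r,[cp('L',-.0185,-.0005,.098)])"
```

```text
t 37.33 q [ 0.594  0.291 -0.497  0.34  -0.228  0.444] 
p [0.4947 0.2977 0.2375] x [-0.876 -0.087 -0.475] y [-0.098  0.995 -0.   ] z [ 0.472  0.047 -0.88 ] 
gp [0.5679 0.3049 0.1011] f [-0.3 -0.1 -1.3] op 0.0389 g 34.9
[0.568 0.305 0.098] inc mm [ 1.3 -0.1  2.8] len 3
```

Emit:
{"name": "apply_moves", "arguments": {"increments": [[0.02, 0.0007, 0, 0.0013, 0], [0.02, 0.0007, 0, 0.0013, 0], [0.02, 0, 0, 0, 0]]}}

```text
t: 37.7
eef_pos: [0.4946, 0.2976, 0.2344]
orientation: [-0.131, 2.644, 0.032]
ft_force: [-0.7, -0.3, -0.7]
opening: 0.0387
grasp_force: 34.9
```

Emit:
{"name": "apply_moves", "arguments": {"increments": [[0.02, 0.0007, 0, 0.0013, 0], [0.02, 0, 0, 0, 0]]}}

```text
t: 37.95
eef_pos: [0.4951, 0.2978, 0.2336]
orientation: [-0.13, 2.643, 0.033]
ft_force: [2.1, -0.7, 3.2]
opening: 0.0387
grasp_force: 34.9
```

There's contact with the floor. I'll release gently and withdraw.

Emit:
{"name": "apply_moves", "arguments": {"increments": [[0.045, 0, 0, 0, 0], [0.052, 0, 0, 0, 0], [0.055, 0, 0, 0, 0], [0.055, 0, 0, 0, 0], [0.055, -0.006, 0, -0.011, 0], [0.055, -0.011, 0, -0.02, 0], [0.055, -0.012, 0, -0.022, 0], [0.055, -0.012, 0, -0.022, 0]]}}

```text
t: 38.95
eef_pos: [0.4946, 0.2975, 0.3194]
orientation: [-0.131, 2.646, 0.032]
ft_force: [0.2, 0.8, -0.7]
opening: 0.0549
grasp_force: 0.0
```

```bash
python3 -c "
from h import *
from cell import r
path(r,[cp('L',-.0195,-.0005,.218),cp('L',-.12,-.0005,.26)])"
```

```text
t 38.95 q [ 0.594  0.202 -0.37   0.557 -0.227  0.443] 
p [0.4946 0.2975 0.3194] x [-0.876 -0.087 -0.473] y [-0.099  0.995 -0.001] z [ 0.471  0.046 -0.881] 
gp [0.5676 0.3046 0.1829] f [ 0.2  0.8 -0.7] op 0.0549 g 0.0
[0.567 0.305 0.218] inc mm [-16.2  -0.  -31.2] len 35
[0.468 0.286 0.26 ] inc mm [ 68.3  -8.9 -84.4] len 109
```

Emit:
{"name": "apply_moves", "arguments": {"increments": [[0.06, 0.005, -0.001, -0.03, 0], [0.06, 0.025, -0.004, -0.035, 0], [0.06, 0.025, -0.004, -0.03, 0], [0.065, 0.003, 0, -0.025, 0]]}}

```text
t: 39.45
eef_pos: [0.3862, 0.2771, 0.3969]
orientation: [-0.132, 2.646, 0.031]
ft_force: [0.8, 0.6, 0.3]
opening: 0.0649
grasp_force: 0.0
```

```bash
python3 -c "
from h import *
from cell import r
z=np.array([.471,.046,-.881]);t=tab('L',1.19)
lidang(r,'L')
path(r,[t-z*.085,t-z*.006])
P=cloud(r.read_camera('scene'));(cx,cy),yaw=CASES['L'];a=np.deg2rad(yaw)
L=(P-[cx,cy,0])@np.array([[np.cos(a),-np.sin(a),0],[np.sin(a),np.cos(a),0],[0,0,1]])
k=(np.hypot(L[...,0],L[...,1])<.044)&(P[...,2]>.03)&(P[...,2]<.125);q=L[k];print('flask',len(q),q.min(0),q.max(0),np.median(q,0))"
```

```text
0.145 74 0.043
0.175 75 0.031
0.205 81 0.019
t 39.5 q [ 0.698 -0.022 -0.401  0.771 -0.271  0.541] 
p [0.3862 0.2775 0.4   ] x [-0.875 -0.087 -0.476] y [-0.099  0.995  0.001] z [ 0.473  0.048 -0.88 ] 
gp [0.4596 0.285  0.2637] f [0.2 0.  3. ] op 0.0651 g 0.0
[0.546 0.305 0.319] inc mm [-103.5   11.1   -7. ] len 104
[0.583 0.308 0.25 ] inc mm [ 0.2 -0.2 79. ] len 79
flask 125 [-0.0280116 -0.0133361  0.075976 ] [0.0033875  0.01922297 0.11431274] [-0.01435509  0.00786336  0.10220508]
```

The flask is standing at the front-middle of the case. Next I grip the left tab to shut the lid.

Emit:
{"name": "apply_moves", "arguments": {"increments": [[0.065, -0.03, 0.004, -0.014, 0], [0.065, -0.037, 0.004, -0.003, 0], [0.065, -0.036, 0.003, 0.01, 0], [0.065, 0, 0, 0.027, 0], [0.065, 0, 0, 0.027, 0], [0.065, 0, 0, 0.025, 0], [0.02, 0, 0, 0, 0], [0.02, 0, 0, 0, 0], [0.02, 0, 0, 0, 0]], "grip_force": 40}}

```text
t: 40.67
eef_pos: [0.5112, 0.3024, 0.3821]
orientation: [-0.133, 2.646, 0.037]
ft_force: [2.3, 7.6, -10.6]
opening: 0.0311
grasp_force: 40.8
```

```bash
python3 -c "
from h import *
from cell import r
o=None
p,R=st(r);off=p+.155*R[:,2]-tab('L',1.19);print(off)
path(r,[tab('L',a)+off for a in np.arange(1.09,-.02,-.1)])"
```

```text
t 40.67 q [ 0.583  0.182 -0.224  0.72  -0.219  0.433] 
p [0.5112 0.3024 0.3821] x [-0.877 -0.088 -0.473] y [-0.101  0.995  0.002] z [ 0.471  0.05  -0.881] 
gp [0.5841 0.3101 0.2456] f [  2.3   7.6 -10.6] op 0.0311 g 40.8
[-0.00162441  0.00153141  0.0012958 ]
t 40.67 q [ 0.583  0.182 -0.224  0.72  -0.219  0.433] 
p [0.5112 0.3024 0.3821] x [-0.877 -0.088 -0.473] y [-0.101  0.995  0.002] z [ 0.471  0.05  -0.881] 
gp [0.5841 0.3101 0.2456] f [  2.3   7.6 -10.6] op 0.0311 g 40.8
[0.572 0.308 0.24 ] inc mm [12.9 -1.  -1.1] len 13
[0.561 0.306 0.234] inc mm [12.9 -1.   0.3] len 13
[0.551 0.304 0.227] inc mm [12.8 -0.9  1.6] len 13
[0.541 0.302 0.218] inc mm [12.5 -0.8  3. ] len 13
[0.533 0.3   0.208] inc mm [12.1 -0.8  4.3] len 13
[0.525 0.299 0.198] inc mm [11.6 -0.7  5.6] len 13
[0.519 0.298 0.187] inc mm [11.  -0.6  6.8] len 13
[0.514 0.297 0.175] inc mm [10.2 -0.5  8. ] len 13
[0.51  0.296 0.162] inc mm [ 9.4 -0.4  9.1] len 13
[0.507 0.296 0.15 ] inc mm [ 8.5 -0.3 10.1] len 13
[0.506 0.295 0.136] inc mm [ 7.5 -0.1 11. ] len 13
[0.506 0.295 0.123] inc mm [ 6.4 -0.  11.8] len 13
```

Emit:
{"name": "apply_moves", "arguments": {"increments": [[0.02, 0.013, 0, -0.001, 0], [0.02, 0.013, -0.001, 0, 0], [0.02, 0.0128, -0.001, 0.0016, 0], [0.02, 0.0125, -0.001, 0.003, 0], [0.02, 0.012, -0.001, 0.0043, 0], [0.02, 0.0115, -0.0005, 0.0056, 0], [0.02, 0.011, -0.0005, 0.0068, 0], [0.02, 0.01, -0.0005, 0.008, 0], [0.02, 0.0094, 0, 0.009, 0], [0.02, 0.0085, 0, 0.01, 0], [0.02, 0.0075, 0, 0.011, 0]]}}

```text
t: 42.05
eef_pos: [0.4309, 0.2872, 0.2724]
orientation: [-0.134, 2.649, 0.031]
ft_force: [-19.9, -5.1, 9.3]
opening: 0.0308
grasp_force: 73.3
```

```bash
cat >> h.py <<'E'
def lids(r):
    P=cloud(r.read_camera('scene'))
    for n in CASES:
        L=P-cp(n,0,0,0);a=np.deg2rad(CASES[n][1]);x=L[...,0]*np.cos(a)+L[...,1]*np.sin(a);y=-L[...,0]*np.sin(a)+L[...,1]*np.cos(a)
        k=(abs(x)<.045)&(abs(y)<.045)&(P[...,2]>.1)&(P[...,2]<.2);print(n,k.sum(),"slope rad",-np.polyfit(x[k],P[k][:,2],1)[0].round(3),np.median(P[k][:,2]).round(4))
E
python3 -c "
from h import *
from cell import r
path(r,[tab('L',0)]);lids(r)"
```

```text
t 42.05 q [ 0.652  0.162 -0.561  0.422 -0.251  0.496] 
p [0.4309 0.2872 0.2724] x [-0.878 -0.089 -0.471] y [-0.1    0.995 -0.002] z [ 0.468  0.046 -0.882] 
gp [0.5035 0.2942 0.1356] f [-19.9  -5.1   9.3] op 0.0308 g 73.3
[0.508 0.294 0.123] inc mm [ 2.4 -0.8 13. ] len 13
R 319 slope rad -0.001 0.127Traceback (most recent call last):
  File "<string>", line 4, in <module>
    path(r,[tab('L',0)]);lids(r)
                         ~~~~^^^
  File "h.py", line 39, in lids
    k=(abs(x)<.045)&(abs(y)<.045)&(P[...,2]>.1)&(P[...,2]<.2);print(n,k.sum(),"slope rad",-np.polyfit(x[k],P[k][:,2],1)[0].round(3),np.median(P[k][:,2]).round(4))
                                                                                           ~~~~~~~~~~^^^^^^^^^^^^^^^^^^
    raise TypeError("expected non-empty vector for x")
TypeError: expected non-empty vector for x
```

Emit:
{"name": "apply_moves", "arguments": {"increments": [[0.02, 0.004, 0, 0.006, 0], [0.02, 0.003, 0, 0.005, 0], [0.02, 0, 0, 0, 0]]}}

```text
t: 42.48
eef_pos: [0.4304, 0.287, 0.2591]
orientation: [-0.133, 2.649, 0.03]
ft_force: [-11.9, -3.6, 3.7]
opening: 0.031
grasp_force: 79.4
```

```bash
sed -i 's/print(n,k.sum(),"slope/k.sum()>20 and print(n,k.sum(),"slope/' h.py; python3 -c "
from h import *
from cell import r
path(r,[tab('L',0)]);lids(r)"
```

```text
t 42.48 q [ 0.652  0.178 -0.583  0.385 -0.251  0.498] 
p [0.4304 0.287  0.2591] x [-0.878 -0.089 -0.47 ] y [-0.1    0.995 -0.002] z [ 0.468  0.045 -0.882] 
gp [0.503  0.294  0.1223] f [-11.9  -3.6   3.7] op 0.031 g 79.4
[0.508 0.294 0.123] inc mm [-4.3 -0.6  1.5] len 5
R 313 slope rad -0.001 0.1271
L 582 slope rad 0.096 0.1326
```

Emit:
{"name": "apply_moves", "arguments": {"increments": [[0.02, 0.003, 0, 0.0055, 0], [0.02, 0.0025, 0, 0.0045, 0], [0.02, 0, 0, 0, 0]]}}

```text
t: 42.9
eef_pos: [0.431, 0.2872, 0.2482]
orientation: [-0.132, 2.647, 0.03]
ft_force: [-6.7, -3.6, 1.0]
opening: 0.0306
grasp_force: 87.3
```

```bash
python3 -c "
from h import *
from cell import r
st(r);lids(r)"
```

```text
t 42.9 q [ 0.652  0.193 -0.599  0.351 -0.252  0.497] 
p [0.431  0.2872 0.2482] x [-0.877 -0.088 -0.472] y [-0.099  0.995 -0.002] z [ 0.47   0.045 -0.882] 
gp [0.5039 0.2942 0.1115] f [-6.7 -3.6  1. ] op 0.0306 g 87.3
R 294 slope rad -0.008 0.1272
L 637 slope rad 0.017 0.128
```

Emit:
{"name": "apply_moves", "arguments": {"increments": [[0.02, 0.0015, 0, 0.003, 0], [0.02, 0, 0, 0, 0]]}}

```text
t: 43.2
eef_pos: [0.4309, 0.2872, 0.2453]
orientation: [-0.132, 2.647, 0.03]
ft_force: [-11.4, -4.1, 6.1]
opening: 0.0306
grasp_force: 87.6
```

Emit:
{"name": "apply_moves", "arguments": {"increments": [[0.06, 0, 0, 0, 0], [0.06, 0, 0, 0, 0], [0.06, 0, 0, -0.02, 0], [0.06, 0, 0, -0.03, 0], [0.06, 0, 0, -0.05, 0], [0.06, 0, 0, -0.05, 0], [0.06, 0, 0, -0.05, 0], [0.06, 0, -0.04, -0.03, 0], [0.06, 0, -0.04, -0.03, 0], [0.06, 0, 0, 0, 0], [0.06, 0, 0, 0, 0]]}}

```text
t: 44.58
eef_pos: [0.3178, 0.1963, 0.4743]
orientation: [-0.13, 2.644, 0.033]
ft_force: [-0.5, 0.8, -0.0]
opening: 0.0605
grasp_force: 0.0
```

```bash
python3 -c "
from h import *
from cell import r
st(r);lids(r)
c=r.read_camera('top');P=cloud(c)
for nm,(u0,v0,u1,v1) in dict(bottle=(425,130,475,170),petri=(305,240,345,275),tape=(210,235,250,270)).items():
    p=P[v0:v1,u0:u1].reshape(-1,3);k=(p[:,2]>.008)&(p[:,2]<.3);k=p[k];print(nm,len(k),np.median(k,0).round(3) if len(k) else 0)"
```

```text
t 44.58 q [ 0.641 -0.24  -0.387  0.991 -0.248  0.488] 
p [0.3178 0.1963 0.4743] x [-0.876 -0.086 -0.475] y [-0.098  0.995  0.   ] z [ 0.473  0.047 -0.88 ] 
gp [0.391  0.2035 0.3379] f [-0.5  0.8 -0. ] op 0.0605 g 0.0
R 318 slope rad -0.005 0.1268
M 407 slope rad -0.006 0.1268
L 646 slope rad 0.001 0.1269
bottle 952 [ 0.675 -0.371  0.101]
petri 365 [ 0.385 -0.063  0.016]
tape 365 [0.388 0.2   0.018]
```

All three lids are shut, the bystanders haven't moved and the arm is clear, so I'm handing in.

```bash
python3 -c "
from cell import r
print(r.finish_job())"
```

```text
the job is handed in; nothing more can be done
None
```

The job is handed in (no verdict was returned): the flask stands upright in the left case, the only one without a flask, all three lids measured shut, and the wash bottle, tape and petri dish did not move.

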